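# Load the engraving mill's strip fixture, run the bed in and set the chip board

### The arm

A 6-joint arm with a two-finger parallel gripper is mounted at the origin on the work surface. World frame = base frame: x ahead of the robot, y to its left, z up, the work surface at z = 0. Lengths are in mm, angles in rad, forces in N, time in s.
With the tool pointing down it reaches from about 400 to 925 mm from the base axis. Payload 12.5 kg.
Tool frame: the origin (TCP) lies at the very end of the fingers, on their centre line; the grasp point (between the pads) lies env.grip_point_offset behind it (env.grip_point_offset is the distance from the TCP to the grasp point, in mm); y points along the fingers, z is the direction in which the jaws open and shut, and the axes are right-handed (so a half turn about y gives the same grasp; the last joint's range is limited). The gripper opens to 95 mm and grips with 3 to 60 N. Pads are 20 mm wide; open, the fingers measure 119 mm over their backs; the gripper's body (75 mm by 180 mm) begins 59 mm behind the grasp point.
Start: joints at [1.003, 0.491, 1.559, -0, 1.092, -0.106], TCP at [278.462, 559.558, 214.661] pointing down, gripper open.
Joint ranges: [-3.1, 3.1], [-0.84, 2.19], [0.05, 2.79], [-1.13, 4.28], [0.06, 2.93], [-2.69, 2.69]. Speed limits (rad/s): [2.22, 2.22, 2.79, 3.14, 3.14, 3.14].

### API

Orientations are given as [roll, pitch, yaw] about the fixed x, y, z axes, in that order (R = Rz(yaw) Ry(pitch) Rx(roll)).
In Python, from cell import readout, read_camera, env, nets gives the robot as it stands.
- The arm moves only by the tool apply_moves, never from a script. Its argument "increments" is a list of rows, each a list of 3 entries, a list of its own where there are three numbers: the shift along the tool's x, y, z in cm, then the turn, a rotation vector about the tool's x, y, z in degrees, then the finger opening in cm, from 0 to 9.51. A call has exactly 5 rows; each row shifts and turns the pose as measured when the row begins, along the tool's axes as they then stand; what a row does not reach is not made up. A row lasts 1/8 s, in which the tool goes at most 62.5 mm and 10.7 degrees, less where a joint would pass 70% of its speed; a pose out of reach is approached as far as the arm can. A call with a gripper value outside its range is refused whole. The fingers move at their own pace and stop on an object; the grip force is fixed at half the most. Time passes only in rows, so rows that do not move let the fingers close, or fill a call up. It gives the time, the measured TCP pose, the force and the opening at its end, in the units of the state.
- readout.state(): the state, without advancing time (a new reading comes with each control period).
- read_camera(name): name is "side" or "top"; returns a dict with "img" (384x512x3 uint8, red, green, blue), "vfov" (degrees; the focal length in pixels is half the picture's height over the tangent of half this angle, whatever the lens; pixels are square), "cx", "cy" (the principal point, pixels), "rvec" (rotation vector, rad) and "tvec" (3), from world to camera coordinates, as OpenCV has them. Camera axes: x right, y down, z forward; pixel columns grow to the right and rows downward; lengths in mm; the calibration is good to about 2 mm. A picture is of the moment at which its call begins. There is no depth.
- env.job_done(): hands the job in, once; it reports no verdict.
Trained networks look in a picture, given as the dict that the camera call returned (one of the last four; its "shot" number tells which), for a name from the list of things; names that differ only in an ending like _2 or _b are one class to them, and where a whole thing is asked for, a point or a joint stands for the part that bears it (a point fixed in the world has none). Each returns a list of dicts, best first, with "confidence" (0 to 1); they miss things now and then, are a little off and sometimes report something else, mostly with a low value. They report only what shows in the picture. A call takes as long as a camera call. They do not tell look-alikes from the thing itself.
- nets.look_for(picture, thing): "point" ([x, y, z] in mm, in the coordinates of the camera as it stood for that picture, good to about 4 mm: the middle of the surface that is visible of it).
- nets.mark_of(picture, thing): "point" ([x, y, z] in mm, in the coordinates of the camera as it stood for that picture, good to about 4 mm: a listed point, or the origin of a listed thing).
The state is a dict: "t": time; "joints": joint angles; "qvel": joint speeds; "tau": joint torques, N m; "eef_pos": TCP position; "tcp_rot": TCP orientation; "ft_force": force on the tool from outside, world axes, zero at the start; "moment": the same for the moment, N m; "opening": opening from 0.0 (shut) to 1.0 (fully open).
Only numpy, scipy, OpenCV 4.12 (cv2) and the standard library are available. Lean on these libraries where they do the work, as an engineer would, in place of code of your own. Each camera call takes 0.05 s, during which the arm holds its last target. There are 200 camera calls.

### The job

Set up the engraving mill for its next run: swing up the hold-down rail, load every aluminium strip from the mat into a channel of its own in the bed's fixture, pushed back against the spring follower and dropped flat onto the channel floor behind the front stop, then swing the rail fully down over them. After that push the bed all the way in under the spindle, take the white chip board from its rack and lean it against the bed's end plate, square and near its middle, with its foot on the deck up against the inside of the low lip. Leave the other things on the table where they are.

Things in the scene. Friction and masses are not known exactly. Their poses are not given: they have to be found in the camera images.
- strip0_mid (a point): centre of a loose square-section aluminium strip, 130 x 20 x 20 mm, 0.14 kg; its x axis runs along the strip (either end may go first and any long face down). At the start it lies on the rubber mat (4 mm thick) at the right. Two to four of the four strips are present
- strip1_mid (a point): centre of a loose square-section aluminium strip, 130 x 20 x 20 mm, 0.14 kg; its x axis runs along the strip (either end may go first and any long face down). At the start it lies on the rubber mat (4 mm thick) at the right. Two to four of the four strips are present
- strip2_mid (a point): centre of a loose square-section aluminium strip, 130 x 20 x 20 mm, 0.14 kg; its x axis runs along the strip (either end may go first and any long face down). At the start it lies on the rubber mat (4 mm thick) at the right. Two to four of the four strips are present
- strip3_mid (a point): centre of a loose square-section aluminium strip, 130 x 20 x 20 mm, 0.14 kg; its x axis runs along the strip (either end may go first and any long face down). At the start it lies on the rubber mat (4 mm thick) at the right. Two to four of the four strips are present
- seat0 (a point): channel 0 (0 nearest the end plate; 48 mm apart along y): where the CENTRE of a seated strip belongs, 10 mm above the channel floor. x runs along the channel away from the robot, y along the bed towards the spindle, z up. Channel 24 mm wide, ribs 10 mm high; a slot down to the floor crosses all ribs at the middle (x -30 to +30 mm), room for fingers. Front stop: face at x = -65 mm, 10 mm high
- seat1 (a point): channel 1 (0 nearest the end plate; 48 mm apart along y): where the CENTRE of a seated strip belongs, 10 mm above the channel floor. x runs along the channel away from the robot, y along the bed towards the spindle, z up. Channel 24 mm wide, ribs 10 mm high; a slot down to the floor crosses all ribs at the middle (x -30 to +30 mm), room for fingers. Front stop: face at x = -65 mm, 10 mm high
- seat2 (a point): channel 2 (0 nearest the end plate; 48 mm apart along y): where the CENTRE of a seated strip belongs, 10 mm above the channel floor. x runs along the channel away from the robot, y along the bed towards the spindle, z up. Channel 24 mm wide, ribs 10 mm high; a slot down to the floor crosses all ribs at the middle (x -30 to +30 mm), room for fingers. Front stop: face at x = -65 mm, 10 mm high
- seat3 (a point): channel 3 (0 nearest the end plate; 48 mm apart along y): where the CENTRE of a seated strip belongs, 10 mm above the channel floor. x runs along the channel away from the robot, y along the bed towards the spindle, z up. Channel 24 mm wide, ribs 10 mm high; a slot down to the floor crosses all ribs at the middle (x -30 to +30 mm), room for fingers. Front stop: face at x = -65 mm, 10 mm high
- follower0_face (a point): spring follower of channel 0 (all four alike): foot of its face (20 mm wide, up to 27 mm above the channel floor). At rest 53 mm beyond the seat along x: 12 mm too close for a strip. It can be pushed back 30 mm along x (2 N at rest, 4 N with a strip in, 6 N at 22 mm). A level strip with its underside 11 to 14 mm above the floor clears stop and ribs and meets it: push back, lower behind the stop
- rail (a joint): hold-down rail of the fixture, a bail hinged at the far side of the fixture about y: 0 = shut down over the strips (2 mm above their tops), grows as it swings up and away from the robot, 1.75 rad = end of its swing. Stiff hinge: it stays where it is left (about 5 N at the bar to move it). It starts shut or partly raised, where it bars the channels
- rail_bar (a point): middle of the rail's bar, a round steel rod of 14 mm diameter and 220 mm long along y; it can be pinched from above at its middle, between channels 1 and 2, and turns freely between the fingers. Shut, its centre is 29 mm above the channel floors
- rail_hinge (a point): point on the rail's hinge axis level with the middle of the bar; the bar's centre moves on a circle of radius 110 mm about it, in the x-z plane of this point's axes (x away from the robot, z up); bar = hinge + (-110 cos q, 0, 110 sin q) mm at joint value q
- bed (a joint): the mill's bed, sliding along the mill's y: 0 = out, at the loading end; 0.180 m = all the way in under the spindle, at its stop. Friction about 5 N; it stays where it is left. Fixed above it, seen from lip_face: spindle and its clamp from 240 mm on along y, 0.21 m above the table; gantry sides 176 mm either way in x, from 310 mm on, 0.41 m high
- plate_top (a point): middle of the upper edge of the front face (the face away from the spindle) of the bed's end plate, an upright steel plate 240 mm wide (x), 10 mm thick, whose top is 100 mm above the deck and whose lower edge is 18 mm above it. The bed is pushed in by this face; axes x across, y towards the spindle, z up
- lip_face (a point): on the flat top (deck) of the mill's base, 75 mm above the table: foot of the inner face of a low aluminium lip, 12 mm high, 12 mm thick, 200 mm long along x, in the middle of its length; axes x across, y towards the spindle, z up. With the bed out it lies hidden under the bed (the bed passes over it); with the bed all the way in, the end plate's face is 45 mm beyond it along y
- board_mid (a point): centre of the chip board, a flat white plastic board 160 mm wide (its x), 10 mm thick (its y), 140 mm high (its z), 0.25 kg. At the start it stands upright in the middle slot of the plywood sheet rack at the right, between two lower offcut sheets; the slot is 14 mm wide and 30 mm deep, its floor 14 mm above the table. It can be pinched over the middle of its top edge
- board_foot (a point): middle of the chip board's underside (70 mm below its centre), same axes
- brush: wooden chip brush, 150 mm long, lying beyond the mat; bystander
- offcut: aluminium offcut block 50 x 80 x 30 mm, lying beyond the mat; bystander
- collar: steel shaft collar, 56 mm across, 22 mm high, beyond the mat; bystander
There are look-alikes about, which are no part of the job. There is more than one size of the part that bears board_mid; the job needs the larger. Leave any orange look-alike of the part that bears strip1_mid alone.

How it is judged (in metres and radians):
On the way, in this order (a step that is already met when the one before it is completed fails the run):
1. every strip lies seated in a channel while the rail is still up (x of strip0_mid in the frame of seat0 between -0.004 and 0.004 m and y of strip0_mid in the frame of seat0 between -0.006 and 0.15 m and z of strip0_mid in the frame of seat0 between -0.004 and 0.003 m and angle between the x axis of each of strip0_mid, strip1_mid, strip2_mid, strip3_mid and the x axis of seat0, either way round below 0.06 rad and x of strip1_mid in the frame of seat0 between -0.004 and 0.004 m and y of strip1_mid in the frame of seat0 between -0.006 and 0.15 m and z of strip1_mid in the frame of seat0 between -0.004 and 0.003 m and x of strip2_mid in the frame of seat0 between -0.004 and 0.004 m and y of strip2_mid in the frame of seat0 between -0.006 and 0.15 m and z of strip2_mid in the frame of seat0 between -0.004 and 0.003 m and x of strip3_mid in the frame of seat0 between -0.004 and 0.004 m and y of strip3_mid in the frame of seat0 between -0.006 and 0.15 m and z of strip3_mid in the frame of seat0 between -0.004 and 0.003 m and value of joint rail above 0.3 rad), for 0.2 s.
2. the rail is shut over the seated strips, the bed not yet run in (x of strip0_mid in the frame of seat0 between -0.004 and 0.004 m and y of strip0_mid in the frame of seat0 between -0.006 and 0.15 m and z of strip0_mid in the frame of seat0 between -0.004 and 0.003 m and angle between the x axis of each of strip0_mid, strip1_mid, strip2_mid, strip3_mid and the x axis of seat0, either way round below 0.06 rad and x of strip1_mid in the frame of seat0 between -0.004 and 0.004 m and y of strip1_mid in the frame of seat0 between -0.006 and 0.15 m and z of strip1_mid in the frame of seat0 between -0.004 and 0.003 m and x of strip2_mid in the frame of seat0 between -0.004 and 0.004 m and y of strip2_mid in the frame of seat0 between -0.006 and 0.15 m and z of strip2_mid in the frame of seat0 between -0.004 and 0.003 m and x of strip3_mid in the frame of seat0 between -0.004 and 0.004 m and y of strip3_mid in the frame of seat0 between -0.006 and 0.15 m and z of strip3_mid in the frame of seat0 between -0.004 and 0.003 m and value of joint rail below 0.05 rad and value of joint bed below 0.12 m), for 0.2 s.
3. the bed is all the way in, with the rail shut (value of joint rail below 0.05 rad and value of joint bed above 0.174 m), for 0.2 s.
At the end, for the whole second after the job is handed in: Strips seated: centres within 4 mm (3 mm up), aligned within 0.06 rad. Rail below 0.05 rad, bed above 0.174 m. Board at rest, leaning 0.17-0.55 rad onto the end plate, foot on the deck, its middle within 16 mm of the lip and 50 mm of the middle across, square within 0.12 rad (all of step 3 and x of strip0_mid in the frame of seat0 between -0.004 and 0.004 m and y of strip0_mid in the frame of seat0 between -0.006 and 0.15 m and z of strip0_mid in the frame of seat0 between -0.004 and 0.003 m and angle between the x axis of each of strip0_mid, strip1_mid, strip2_mid, strip3_mid and the x axis of seat0, either way round below 0.06 rad and x of strip1_mid in the frame of seat0 between -0.004 and 0.004 m and y of strip1_mid in the frame of seat0 between -0.006 and 0.15 m and z of strip1_mid in the frame of seat0 between -0.004 and 0.003 m and x of strip2_mid in the frame of seat0 between -0.004 and 0.004 m and y of strip2_mid in the frame of seat0 between -0.006 and 0.15 m and z of strip2_mid in the frame of seat0 between -0.004 and 0.003 m and x of strip3_mid in the frame of seat0 between -0.004 and 0.004 m and y of strip3_mid in the frame of seat0 between -0.006 and 0.15 m and z of strip3_mid in the frame of seat0 between -0.004 and 0.003 m and y of board_foot in the frame of lip_face between -0.002 and 0.016 m and x of board_foot in the frame of lip_face between -0.05 and 0.05 m and z of board_foot in the frame of lip_face below 0.008 m and angle between the x axis of board_mid and the x axis of lip_face, either way round below 0.12 rad and y of board_mid in the frame of lip_face above 0.015 m and angle between board_mid's own z axis and vertical between 0.17 and 0.55 rad and linear speed of chip_board below 0.01 m/s); the robot touches nothing.
It fails at once if a bystander (brush, offcut block, collar) is shifted by more than 50 mm (distance of any of brush, offcut, collar from where it was at the start of the episode above 0.05 m).
Of strip0, strip1, strip2, strip3 only 2 to 4 are there at a start; the rules pass over those that are not, and their reading is None.
At some moment in a run one of strip0, strip1, strip2, strip3 may be knocked a few centimetres aside while the robot is not near it.
It also fails if it takes over 210 s, if anything falls off the work surface, if the arm or the gripper's body presses on something with over 40 N, if the wrist force passes 120 N, or if a joint passes its speed limit or range.

## Working session

There is one attempt and no reset: what is moved stays moved. The work goes in short steps, Python scripts to look and compute and a tool call to move; the robot and the scene stay as the last step left them, time stands still between calls to the robot, and variables do not carry over. Pictures are saved under pics/ and viewed, about 12 in all and at most 16, crops included, and the job is handed in when it is done.

Besides the shell and the picture viewer there is one more tool, called by a JSON object that holds its "api" and its "payload". apply_moves: Moves the arm, as the interface text tells. Its arguments: {"type":"object","properties":{"increments":{"type":"array"}},"required":["increments"]}

```bash
ls; mkdir -p pics; cat > h.py <<'E'
import numpy as np, cv2
from cell import readout, read_camera, env, nets
from scipy.spatial.transform import Rotation as R
def f_of(p): return p["img"].shape[0]/2/np.tan(np.radians(p["vfov"])/2)
def w2c(p): return cv2.Rodrigues(np.array(p["rvec"],float))[0], np.array(p["tvec"],float).ravel()
def toW(p,c):
    r,t=w2c(p); return r.T@(np.array(c)-t)
def proj(p,w):
    r,t=w2c(p); c=r@np.array(w,float)+t; f=f_of(p); return np.array([p["cx"]+f*c[0]/c[2],p["cy"]+f*c[1]/c[2]])
def ray(p,uv,z):
    r,t=w2c(p); f=f_of(p); d=r.T@np.array([(uv[0]-p["cx"])/f,(uv[1]-p["cy"])/f,1]); o=-r.T@t
    return o+d*(z-o[2])/d[2]
def save(p,name,crop=None,s=1):
    im=p["img"]
    if crop: im=im[crop[1]:crop[3],crop[0]:crop[2]]
    im=cv2.resize(im,None,fx=s,fy=s,interpolation=cv2.INTER_CUBIC)
    cv2.imwrite("pics/"+name+".png",im[:,:,::-1])
def marks(p,names,fn=nets.mark_of,mn=0.2):
    for n in names:
        for d in fn(p,n):
            if d["confidence"]>mn:
                w=toW(p,d["point"]); print(n,round(d["confidence"],2),w.round(0),proj(p,w).round(0))
E
python3 - <<'E'
from h import *
s=readout.state(); print(s); print(env.grip_point_offset)
for c in ("top","side"):
    p=read_camera(c); save(p,c+"0",s=1.5); print(c,p["img"].shape,p["vfov"],p["cx"],p["cy"],p["rvec"],p["tvec"],[k for k in p])
    r,t=w2c(p); print("cam",(-r.T@t).round(0))
    marks(p,["strip0_mid","seat0","seat1","seat2","seat3","follower0_face","rail_bar","rail_hinge","plate_top","lip_face","board_mid","board_foot","brush","offcut","collar"])
E
```

```text
pics
{'t': 0.0, 'joints': array([ 1.00337143e+00,  4.91539594e-01,  1.55946824e+00, -3.28687602e-06,
        1.09171397e+00, -1.05617476e-01]), 'qvel': array([-9.35039864e-04, -2.79353672e-04, -5.09235729e-04, -2.23065292e-05,
       -4.06377358e-04, -1.67652916e-03]), 'tau': array([ 6.40833387e-04, -6.12650013e+01, -2.58185560e+01,  6.92928233e-02,
        4.81635472e-02, -6.44132956e-05]), 'eef_pos': array([278.33025781, 559.31685564, 214.06768771]), 'tcp_rot': array([-1.57191949e+00,  1.16137435e-04, -4.61805974e-01]), 'ft_force': array([ 0.6042088 , -0.0819643 , -0.34325588]), 'moment': array([-0.0100209 ,  0.03928598,  0.01683899]), 'opening': 1.0020400623421413}
18.8
top (384, 512, 3) 42.27180725720623 260.3982496538225 191.9715689159993 [ 2.15509907 -2.20979836  0.03005698] [ -72.64185319  490.13321052 1358.08924812] ['img', 'vfov', 'cx', 'cy', 'rvec', 'tvec', 'shot']
cam [ 416. -118. 1379.]
strip0_mid 0.93 [ 449. -189.   18.] [299. 205.]
seat0 0.98 [538.  71. 131.] [197. 171.]
seat0 0.87 [540. 166. 135.] [159. 171.]
seat0 0.64 [539. 210. 135.] [142. 172.]
seat0 0.57 [539. 115
[... 2177 characters left out ...]
2. 132. 153.] [249. 120.]
plate_top 0.68 [553.   4. 176.] [250. 143.]
lip_face 0.37 [ 508. -439.   89.] [337. 276.]
board_mid 0.76 [ 509. -438.   85.] [337. 277.]
board_mid 0.72 [ 311. -455.   53.] [270. 329.]
board_foot 0.78 [ 507. -442.    9.] [333. 298.]
board_foot 0.72 [538. 210. 132.] [210. 123.]
board_foot 0.72 [584.  66. 126.] [247. 143.]
board_foot 0.62 [ 308. -457.   -2.] [268. 344.]
board_foot 0.22 [ 759. -124.    4.] [329. 190.]
brush 0.85 [ 732. -336.    5.] [370. 236.]
brush 0.75 [630. 130. 155.] [249. 121.]
brush 0.56 [ 740. -227.   -0.] [346. 213.]
brush 0.53 [ 570. -195.   15.] [293. 225.]
offcut 0.56 [ 760. -126.    3.] [329. 190.]
collar 0.73 [ 743. -225.   -0.] [346. 212.]
```

View pics/top0.png

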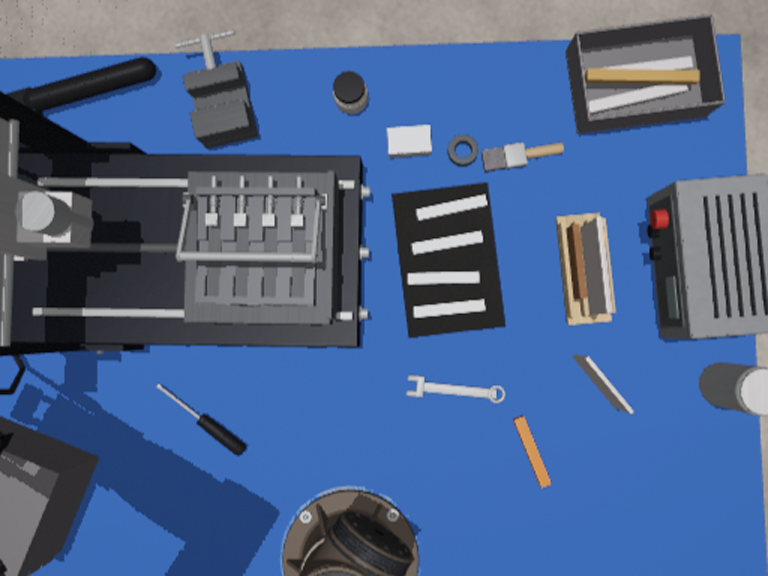

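View pics/side0.png

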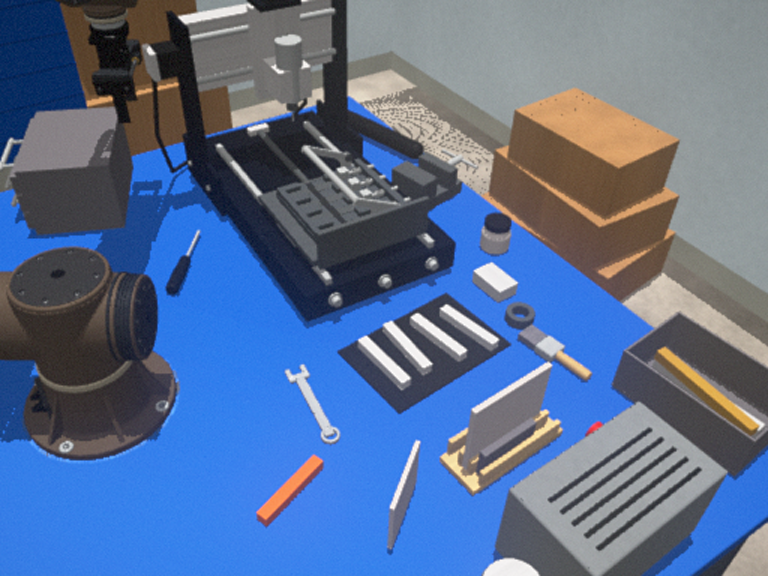

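Top view (1.5x px): four aluminium strips lie on the black mat at (451,208), (447,243), (443,278) and (449,309). Look-alikes are the orange strip at (532,452), the strips in the grey box at (640,85), and the small white board leaning at (605,385). The chip board stands in the plywood rack at (595,265). The rail is partly raised, with its bar at (250,255). I choose the mat strips and the rack board.

```bash
python3 - <<'E'
from h import *
from collections import defaultdict
acc=defaultdict(list)
for i in range(8):
  for c in ("top","side"):
    p=read_camera(c)
    if i==0 and c=="top": p0=p
    if i==0 and c=="side": p1=p
    for n in ("seat0","rail_bar","rail_hinge","plate_top","board_mid","board_foot","strip0_mid","follower0_face"):
        for d in nets.mark_of(p,n):
            if d["confidence"]>.3: acc[n,c].append(toW(p,d["point"]))
for (n,c),v in sorted(acc.items()):
    v=np.array(v); used=np.zeros(len(v),bool)
    for i in range(len(v)):
        if used[i]: continue
        m=(np.linalg.norm(v-v[i],axis=1)<20)&~used; used|=m
        if m.sum()>2: print(n,c,m.sum(),v[m].mean(0).round(1),(v[m].std(0)).round(1))
# strips by segmentation
im=p0["img"].astype(int); g=im.min(2)
m=(g>140).astype(np.uint8)
m[:115]=0;m[225:]=0;m[:,:258]=0;m[:,340:]=0
n,l,st,ce=cv2.connectedComponentsWithStats(m)
for i in range(1,n):
    if st[i,4]<60: continue
    ys,xs=np.nonzero(l==i); W=np.array([ray(p0,(x,y),24)[:2] for x,y in zip(xs,ys)],np.float32)
    c,wh,a=cv2.minAreaRect(W); d=W-W.mean(0); e=np.linalg.svd(d,full_matrices=False)[2][0]
    print("strip",st[i,4],W.mean(0).round(1),np.round(wh,0),"yaw deg",round(np.degrees(np.arctan(e[1]/e[0])),1))
a=p0["img"][100:240,100:440]; save(p0,"c0",(110,100,340,235),3.4)
save(p1,"c1",(170,80,310,220),4.2)
E
```

```text
board_foot side 8 [ 310.3 -455.1   -3.3] [1.3 1.1 1.2]
board_foot side 8 [ 508.4 -440.6   13.1] [1.5 1.3 2.1]
board_foot top 8 [ 513.6 -441.    11.8] [1.3 1.7 1.5]
board_foot top 8 [ 308.1 -454.4   -3.5] [0.8 0.9 1.4]
board_mid side 8 [ 308.2 -453.8   53.5] [1.5 1.4 1. ]
board_mid side 8 [ 508.1 -438.2   85.7] [1.3 1.4 0.8]
board_mid top 8 [ 509.9 -440.    82.5] [1.  0.7 1.6]
board_mid top 8 [ 311.4 -451.9   50.4] [0.8 1.4 1.7]
follower0_face side 8 [586.   66.8 124.5] [1.4 1.4 0.9]
follower0_face top 7 [590.1  66.5 125.4] [1.2 0.8 1.7]
plate_top side 8 [548.5   3.4 175.5] [1.5 1.2 1.7]
plate_top top 8 [555.9   3.8 176.2] [0.9 1.2 1.5]
rail_bar side 8 [533.6 140.6 203.5] [0.6 1.7 1.7]
rail_bar top 8 [532.  138.2 202.9] [0.7 1.6 1.2]
rail_hinge side 8 [633.  132.1 153.6] [1.6 0.9 1. ]
rail_hinge top 8 [634.9 137.4 151.4] [1.9 1.1 0.6]
seat0 side 7 [529.6  69.7 131. ] [0.5 0.6 1.6]
seat0 side 8 [539.3 210.9 133.4] [1.3 1.4 2. ]
seat0 side 8 [536.2 113.6 135.3] [1.2 1.6 1.4]
seat0 side 7 [537.6 158.3 133.1] [1.4 1.  1.6]
seat0 top 8 [541.4 209.7 133.5] [1.5 1.1 1. ]
seat0 top 7 [538.5 164.4 134.1] [1.3 1.  0.6]
seat0 top 8 [537.8  70.7 131.9] [1.1 1.1 0.8]
seat0 top 8 [537.4 114.  134.7] [1.  1.7 2.3]
strip0_mid side 8 [ 446.8 -191.5   14.5] [1.  1.5 1.5]
strip0_mid top 8 [ 450.6 -188.3   15.5] [1.4 0.8 2. ]
strip 367 [ 633.6 -199.5] [ 21. 129.] yaw deg -79.2
strip 367 [ 569.2 -189.8] [ 21. 129.] yaw deg -81.2
strip 380 [ 504.8 -181.4] [ 22. 129.] yaw deg 89.9
strip 375 [ 448.6 -190.1] [ 21. 129.] yaw deg -85.4
```

View pics/c0.png

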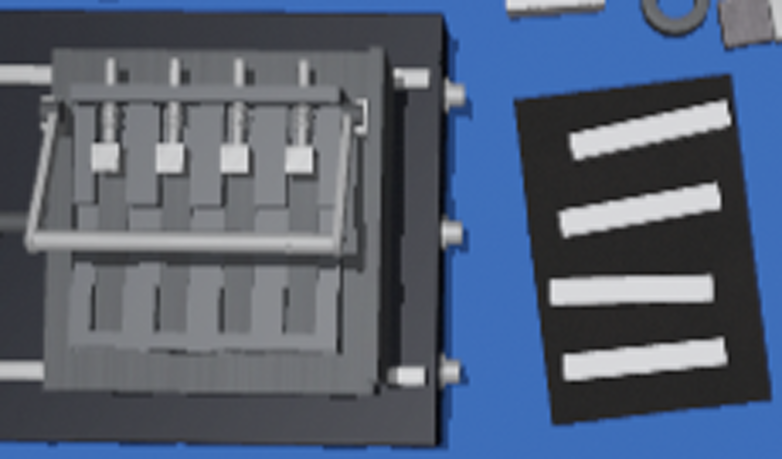

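The crop shows four bare aluminium strips on the black mat, lying roughly along world y. The fixture's four followers are at crop px (105,158), (170,158), (235,158) and (300,158), and the rail bar sits at (190,242), so it is partly up at about 0.47 rad. I'll start the rail approach now.

```bash
cat > plan.py <<'E'
import sys,json
from h import *
def yaw_of(s):
    M=R.from_euler('xyz',s["tcp_rot"]).as_matrix(); return np.degrees(np.arctan2(M[1,0],M[0,0]))
def plan(wps,s=None):
    """wps: list of (x,y,z,yaw_deg,opening_cm,nrows) ; tool pointing down"""
    s=s or readout.state(); p=np.array(s["eef_pos"]); yw=yaw_of(s); rows=[]
    print("now",p.round(1),round(yw,2),"rot",np.degrees(s["tcp_rot"]).round(2),"open",round(s["opening"]*95.1,1),"F",s["ft_force"].round(1),"t",s["t"])
    # first row levels the tool
    for x,y,z,w,o,n in wps:
        q=np.array([x,y,z])
        for k in range(n):
            dp=(q-p)/(n-k); dw=(w-yw)/(n-k); a=np.radians(yw); c,si=np.cos(a),np.sin(a)
            rows.append([[round((c*dp[0]+si*dp[1])/10,2),round(-dp[2]/10,2),round((-si*dp[0]+c*dp[1])/10,2)],[0,round(-dw,1),0],o]); p=p+dp; yw+=dw
            if np.linalg.norm(dp)>62.5 or abs(dw)>10.7: print("! row",len(rows),np.linalg.norm(dp),dw)
    for i in range(0,len(rows),5): print(json.dumps(rows[i:i+5]))
if __name__=="__main__": plan(json.loads(sys.argv[1]))
E
python3 - <<'E'
from h import *
p=read_camera("top")
def line(a,b,z):
    o=lambda q:ray(p,(110+q[0]/3.4,100+q[1]/3.4),z)[:2]
    A,B=o(a),o(b); d=A-B; print(A.round(0),B.round(0),"yaw of line deg",np.degrees(np.arctan2(d[1],d[0])).round(2))
line((444,15),(437,445),75); line((103,330),(92,62),140); line((374,50),(378,395),175)
line((50,387),(375,392),120); line((32,243),(340,243),203)
E
python3 plan.py '[[278,410,220,-40,5,3],[335,275,270,-62,5,3],[533,139,250,-90,5,4]]'
```

```text
[719. -39.] [384. -27.] yaw of line deg -2.2
[476. 214.] [677. 220.] yaw of line deg -178.31
[672.   6.] [423.   8.] yaw of line deg -0.49
[436. 260.] [426.  16.] yaw of line deg 87.72
[536. 247.] [530.  29.] yaw of line deg 88.46
now [278.5 559.6 214.7] -26.46 rot [-89.99  -0.   -26.46] open 95.0 F [ 0.2  1.  -1. ] t 8.85
[[[2.21, -0.18, -4.47], [0, 4.5, 0], 5], [[2.55, -0.18, -4.28], [0, 4.5, 0], 5], [[2.88, -0.18, -4.07], [0, 4.5, 0], 5], [[4.35, -1.67, -2.23], [0, 7.3, 0], 5], [[4.6, -1.67, -1.65], [0, 7.3, 0], 5]]
[[[4.77, -1.67, -1.05], [0, 7.3, 0], 5], [[5.33, 0.5, 2.77], [0, 7.0, 0], 5], [[4.95, 0.5, 3.4], [0, 7.0, 0], 5], [[4.5, 0.5, 3.98], [0, 7.0, 0], 5], [[3.98, 0.5, 4.5], [0, 7.0, 0], 5]]
```

{"api": "apply_moves", "payload": {"increments": [[[2.21, -0.18, -4.47], [0, 4.5, 0], 5], [[2.55, -0.18, -4.28], [0, 4.5, 0], 5], [[2.88, -0.18, -4.07], [0, 4.5, 0], 5], [[4.35, -1.67, -2.23], [0, 7.3, 0], 5], [[4.6, -1.67, -1.65], [0, 7.3, 0], 5]]}}

```text
t: 9.48
eef_pos: [314.4, 314.9, 252.8]
tcp_rot: [-1.572, -0.0, -0.962]
ft_force: [0.9, -0.6, 0.9]
opening: 0.547
```

```bash
python3 plan.py '[[335,275,270,-62,5,1],[533,139,250,-90,5,4]]'
```

```text
now [314.4 314.9 252.8] -55.13 rot [-9.006e+01 -1.000e-02 -5.513e+01] open 52.0 F [ 0.9 -0.6  0.9] t 9.475
[[[4.45, -1.72, -0.59], [0, 6.9, 0], 5], [[5.33, 0.5, 2.77], [0, 7.0, 0], 5], [[4.95, 0.5, 3.4], [0, 7.0, 0], 5], [[4.5, 0.5, 3.98], [0, 7.0, 0], 5], [[3.98, 0.5, 4.5], [0, 7.0, 0], 5]]
```

{"api": "apply_moves", "payload": {"increments": [[[4.45, -1.72, -0.59], [0, 6.9, 0], 5], [[5.33, 0.5, 2.77], [0, 7.0, 0], 5], [[4.95, 0.5, 3.4], [0, 7.0, 0], 5], [[4.5, 0.5, 3.98], [0, 7.0, 0], 5], [[3.98, 0.5, 4.5], [0, 7.0, 0], 5]]}}

```text
t: 10.1
eef_pos: [536.7, 130.0, 254.2]
tcp_rot: [-1.564, 0.002, -1.591]
ft_force: [0.7, 1.2, 0.4]
opening: 0.529
```

```bash
python3 - <<'E'
from plan import *
p=read_camera("top"); marks(p,["rail_bar","rail_hinge"]); save(p,"c2",(110,90,290,240),4)
p=read_camera("side"); marks(p,["rail_bar","rail_hinge"])
H=np.array([634,139,152]);
bar=lambda q:H+110*np.array([-np.cos(q),0,np.sin(q)])
print(bar(.48))
w=[[533,139,185,-91.8,5,2],[533,139,185,-91.8,0.8,3]]
for q in np.linspace(.47,1.72,8)[1:]:
    b=bar(q); w.append([b[0],139,b[2]-18,-91.8,.8,1])
plan(w)
E
```

```text
rail_bar 0.61 [532. 137. 203.] [165. 172.]
rail_bar 0.26 [538.  70. 135.] [197. 171.]
rail_hinge 0.67 [636. 138. 151.] [169. 133.]
rail_bar 0.8 [535. 141. 206.] [220. 113.]
rail_hinge 0.82 [631. 131. 154.] [249. 121.]
[536.43055849 139.         202.79570931]
now [534.3 132.1 254.2] -90.84 rot [-89.69   0.13 -90.84] open 50.0 F [-0.6  0.5  0.3] t 10.4
[[[-0.35, 3.46, -0.07], [0, 0.5, 0], 5], [[-0.35, 3.46, -0.07], [0, 0.5, 0], 5], [[-0.0, -0.0, 0.0], [0, -0.0, 0], 0.8], [[-0.0, -0.0, 0.0], [0, -0.0, 0], 0.8], [[-0.0, -0.0, 0.0], [0, -0.0, 0], 0.8]]
[[[-0.04, -1.54, 1.33], [0, -0.0, 0], 0.8], [[-0.04, -1.45, 1.32], [0, -0.0, 0], 0.8], [[-0.05, -1.19, 1.56], [0, -0.0, 0], 0.8], [[-0.05, -0.9, 1.74], [0, -0.0, 0], 0.8], [[-0.06, -0.57, 1.87], [0, -0.0, 0], 0.8]]
[[[-0.06, -0.23, 1.95], [0, -0.0, 0], 0.8], [[-0.06, 0.12, 1.96], [0, -0.0, 0], 0.8]]
```

View pics/c2.png

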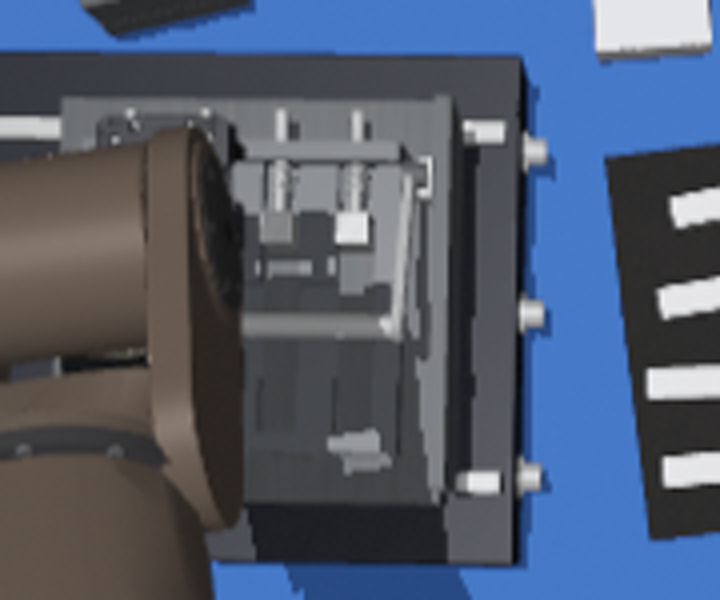

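The arm hides most of the bar, but its right end shows at crop px (385,325), which matches x≈533.

{"api": "apply_moves", "payload": {"increments": [[[-0.35, 3.46, 0], [0, 0.5, 0], 5], [[-0.35, 3.46, 0], [0, 0.5, 0], 5], [[0, 0, 0], [0, 0, 0], 0.8], [[0, 0, 0], [0, 0, 0], 0.8], [[0, 0, 0], [0, 0, 0], 0.8]]}}

```text
t: 11.02
eef_pos: [532.8, 143.6, 188.8]
tcp_rot: [-1.559, 0.004, -1.594]
ft_force: [1.3, -0.2, -0.7]
opening: 0.267
```

```bash
python3 plan.py '[[540,139,190,-91.8,0.8,5]]'
```

```text
now [532.8 143.6 188.8] -91.33 rot [-89.32   0.2  -91.33] open 25.4 F [ 1.3 -0.2 -0.7] t 11.025
[[[0.09, -0.02, 0.15], [0, 0.1, 0], 0.8], [[0.09, -0.02, 0.15], [0, 0.1, 0], 0.8], [[0.09, -0.02, 0.15], [0, 0.1, 0], 0.8], [[0.09, -0.02, 0.15], [0, 0.1, 0], 0.8], [[0.09, -0.02, 0.15], [0, 0.1, 0], 0.8]]
```

{"api": "apply_moves", "payload": {"increments": [[[0.2, 0.2, 0], [0.6, 0, 0], 0.8], [[0.2, 0.1, 0], [0, 0, 0], 0.8], [[0, 0, 0], [0, 0, 0], 0.8], [[0, -1.5, 1.0], [0, 0, 0], 0.8], [[0, -1.5, 1.2], [0, 0, 0], 0.8]]}}

```text
t: 11.65
eef_pos: [553.9, 139.6, 217.2]
tcp_rot: [-1.546, 0.006, -1.595]
ft_force: [5.7, 2.1, -14.7]
opening: 0.138
```

```bash
python3 - <<'E'
from plan import *
s=readout.state(); b=s["eef_pos"]+[0,0,18]; H=np.array([634,139,152]); d=b-H
q0=np.arctan2(d[2],-d[0]); print("q",q0,"r",np.hypot(d[0],d[2]),s["moment"])
r=np.hypot(d[0],d[2])
plan([[H[0]-r*np.cos(q),139,H[2]+r*np.sin(q)-18,-91.8,.8,1] for q in np.linspace(q0,1.74,8)[1:]])
E
```

```text
q 0.8046503260405594 r 115.47377212699766 [ 0.24285396 -0.76828584 -0.18769964]
now [553.9 139.6 217.2] -91.38 rot [-88.6    0.34 -91.38] open 13.1 F [  5.7   2.1 -14.7] t 11.65
[[[0.03, -0.99, 1.18], [0, 0.4, 0], 0.8], [[-0.04, -0.83, 1.3], [0, -0.0, 0], 0.8], [[-0.04, -0.65, 1.4], [0, -0.0, 0], 0.8], [[-0.05, -0.45, 1.47], [0, -0.0, 0], 0.8], [[-0.05, -0.25, 1.52], [0, -0.0, 0], 0.8]]
[[[-0.05, -0.05, 1.54], [0, -0.0, 0], 0.8], [[-0.05, 0.16, 1.53], [0, -0.0, 0], 0.8]]
```

{"api": "apply_moves", "payload": {"increments": [[[0, -1.1, 1.1], [-0.7, 0.4, 0], 0.8], [[0, -0.8, 1.3], [-0.7, 0, 0], 0.8], [[0, -0.65, 1.4], [0, 0, 0], 0.8], [[0, -0.45, 1.5], [0, 0, 0], 0.8], [[0, -0.3, 1.6], [0, 0, 0], 0.8]]}}

```text
t: 12.28
eef_pos: [615.0, 136.8, 253.9]
tcp_rot: [-1.591, 0.004, -1.602]
ft_force: [-7.0, -1.6, 4.5]
opening: 0.14
```

```bash
python3 - <<'E'
from plan import *
s=readout.state(); b=s["eef_pos"]+[0,0,18]; H=np.array([634,139,152]); d=b-H
q0=np.arctan2(d[2],-d[0]); print("q",q0,"r",np.hypot(d[0],d[2]))
r=112
plan([[H[0]-r*np.cos(q),139,H[2]+r*np.sin(q)-18,-91.8,.8,1] for q in np.linspace(q0,1.75,4)[1:]])
E
```

```text
q 1.4133642729869242 r 121.44639723952075
now [615.  136.8 253.9] -91.79 rot [-91.16   0.23 -91.79] open 13.3 F [-7.  -1.6  4.5] t 12.275
[[[-0.26, 0.81, 1.39], [0, 0.0, 0], 0.8], [[-0.04, 0.01, 1.26], [0, -0.0, 0], 0.8], [[-0.04, 0.15, 1.25], [0, -0.0, 0], 0.8]]
```

{"api": "apply_moves", "payload": {"increments": [[[0, 0.1, 1.3], [0.5, 0, 0], 0.8], [[0, 0.1, 1.3], [0.6, 0, 0], 0.8], [[0, 0.1, 1.2], [0, 0, 0], 0.8], [[0, 0.1, 0.5], [0, 0, 0], 0.8], [[0, 0, 0], [0, 0, 0], 6]]}}

```text
t: 12.9
eef_pos: [654.8, 134.8, 254.3]
tcp_rot: [-1.578, 0.003, -1.602]
ft_force: [-0.4, -0.3, 0.2]
opening: 0.195
```

{"api": "apply_moves", "payload": {"increments": [[[0, 0, 0], [0, 0, 0], 6], [[0, -1, 0], [0, 0, 0], 6], [[0, -5, 0], [0, 0, 0], 6], [[4, -3, 0], [0, 0, 0], 6], [[6, 0, -1], [0, 0, 0], 6]]}}

```text
t: 13.52
eef_pos: [642.8, 35.5, 348.6]
tcp_rot: [-1.574, 0.002, -1.597]
ft_force: [-0.4, 0.3, -0.3]
opening: 0.629
```

```bash
python3 - <<'E'
from plan import *
plan([[569.2,-40,250,-85,6,4],[569.2,-189.8,90,-81.2,6,4],[569.2,-189.8,12,-81.2,6,2]])
p=read_camera("side"); marks(p,["rail_bar"])
p=read_camera("top"); marks(p,["rail_bar"])
E
```

```text
now [642.8  35.5 348.6] -91.5 rot [-90.21   0.13 -91.5 ] open 59.8 F [-0.4  0.3 -0.3] t 13.525
[[[1.94, 2.47, -1.79], [0, -1.6, 0], 6], [[1.88, 2.47, -1.85], [0, -1.6, 0], 6], [[1.83, 2.47, -1.9], [0, -1.6, 0], 6], [[1.78, 2.47, -1.95], [0, -1.6, 0], 6], [[3.73, 4.0, -0.33], [0, -0.9, 0], 6]]
[[[3.72, 4.0, -0.39], [0, -0.9, 0], 6], [[3.72, 4.0, -0.45], [0, -0.9, 0], 6], [[3.71, 4.0, -0.51], [0, -1.0, 0], 6], [[0.0, 3.9, 0.0], [0, -0.0, 0], 6], [[0.0, 3.9, 0.0], [0, -0.0, 0], 6]]
rail_bar 0.57 [653. 131. 268.] [256.  85.]
rail_bar 0.53 [650. 135. 264.] [159. 118.]
rail_bar 0.51 [ 729. -335.    0.] [348. 104.]
```

```bash
python3 - <<'E'
from plan import *
plan([[448.6,-190.1,80,-85.4,5,9],[448.6,-190.1,50,-85.4,5,1]])
E
```

```text
now [642.2  34.9 346.6] -91.74 rot [-90.42   0.14 -91.74] open 60.0 F [0.1 0.2 0.1] t 13.725
[[[2.56, 2.96, -2.07], [0, -0.7, 0], 5], [[2.54, 2.96, -2.1], [0, -0.7, 0], 5], [[2.51, 2.96, -2.14], [0, -0.7, 0], 5], [[2.49, 2.96, -2.17], [0, -0.7, 0], 5], [[2.46, 2.96, -2.2], [0, -0.7, 0], 5]]
[[[2.43, 2.96, -2.23], [0, -0.7, 0], 5], [[2.4, 2.96, -2.26], [0, -0.7, 0], 5], [[2.38, 2.96, -2.29], [0, -0.7, 0], 5], [[2.35, 2.96, -2.32], [0, -0.7, 0], 5], [[0.0, 3.0, 0.0], [0, -0.0, 0], 5]]
```

{"api": "apply_moves", "payload": {"increments": [[[2.56, 2.96, -2.07], [0.2, -0.7, 0], 5], [[2.54, 2.96, -2.1], [0, -0.7, 0], 5], [[2.51, 2.96, -2.14], [0, -0.7, 0], 5], [[2.49, 2.96, -2.17], [0, -0.7, 0], 5], [[2.46, 2.96, -2.2], [0, -0.7, 0], 5]]}}

```text
t: 14.35
eef_pos: [535.1, -86.4, 196.4]
tcp_rot: [-1.568, 0.003, -1.529]
ft_force: [1.7, 0.4, -0.8]
opening: 0.526
```

{"api": "apply_moves", "payload": {"increments": [[[2.43, 2.96, -2.23], [0, -0.7, 0], 5], [[2.4, 2.96, -2.26], [0, -0.7, 0], 5], [[2.38, 2.96, -2.29], [0, -0.7, 0], 5], [[2.35, 2.96, -2.32], [0, -0.7, 0], 5], [[0, 3, 0], [0, 0, 0], 5]]}}

```text
t: 14.98
eef_pos: [450.9, -186.9, 43.8]
tcp_rot: [-1.565, 0.001, -1.473]
ft_force: [0.4, 0.3, 0.2]
opening: 0.522
```

```bash
python3 - <<'E'
from plan import *
p=read_camera("top"); save(p,"fix1",(140,100,260,240),5); np.save("top1.npy",p["img"])
p=read_camera("side"); save(p,"fix1s",(170,70,310,210),5)
plan([[448.6,-190.1,6,-85.4,5,2],[448.6,-190.1,6,-85.4,1.5,3]])
E
```

```text
now [ 450.5 -185.4   42.4] -84.36 rot [-89.87   0.23 -84.36] open 49.5 F [ 1.1 -0.1  0.6] t 15.075
[[[0.22, 1.82, -0.12], [0, 0.5, 0], 5], [[0.22, 1.82, -0.12], [0, 0.5, 0], 5], [[0.0, -0.0, 0.0], [0, -0.0, 0], 1.5], [[0.0, -0.0, 0.0], [0, -0.0, 0], 1.5], [[0.0, -0.0, 0.0], [0, -0.0, 0], 1.5]]
```

View pics/fix1.png

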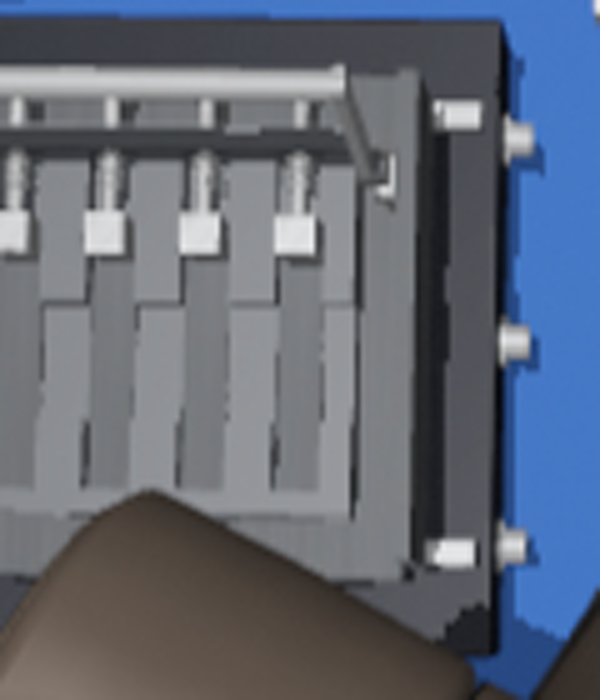

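The fixture shows clearly with the rail up. Channel 0 lies between crop px x≈275 and x≈322, and its follower is at (297,232).

{"api": "apply_moves", "payload": {"increments": [[[0.42, 1.82, -0.12], [0, 0.5, 0], 5], [[0.2, 1.82, -0.12], [0, 0.5, 0], 5], [[0, 0, 0], [0, 0, 0], 1.5], [[0, 0, 0], [0, 0, 0], 1.5], [[0, 0, 0], [0, 0, 0], 1.5]]}}

```text
t: 15.7
eef_pos: [453.4, -189.9, 9.7]
tcp_rot: [-1.564, 0.001, -1.484]
ft_force: [-0.3, -0.2, 0.5]
opening: 0.267
```

```bash
python3 - <<'E'
from plan import *
p=read_camera("top"); im=np.load("top1.npy").mean(2)
for y in (165,170,175,180,185,190,194): print(y,im[y,140:214].astype(int).tolist())
plan([[448.6,-190.1,6,-85.4,1.5,1]])
E
```

```text
165 [117, 119, 118, 119, 120, 119, 118, 115, 102, 140, 141, 140, 141, 142, 141, 142, 141, 140, 110, 121, 121, 121, 122, 123, 122, 120, 116, 94, 144, 144, 144, 145, 145, 145, 145, 145, 143, 122, 124, 124, 124, 126, 125, 124, 123, 126, 148, 148, 148, 148, 148, 148, 148, 148, 148, 142, 123, 125, 125, 126, 128, 126, 124, 122, 118, 150, 150, 150, 150, 151, 146, 84, 127, 126]
170 [117, 118, 117, 118, 119, 118, 118, 115, 86, 141, 141, 141, 141, 141, 141, 142, 142, 140, 119, 121, 121, 121, 121, 123, 120, 120, 122, 144, 144, 145, 145, 145, 145, 145, 145, 145, 139, 122, 123, 123, 123, 124, 123, 122, 121, 116, 148, 148, 148, 148, 148, 148, 149, 149, 146, 120, 123, 125, 125, 125, 127, 125, 124, 124, 131, 150, 150, 151, 151, 150, 145, 63, 128, 126]
175 [118, 118, 117, 118, 119, 118, 117, 114, 91, 141, 141, 142, 141, 141, 142, 142, 142, 141, 119, 120, 120, 121, 121, 121, 120, 119, 123, 145, 145, 145, 145, 146, 145, 146, 146, 146, 139, 122, 122, 122, 122, 124, 123, 122, 120, 116, 148, 148, 149, 149, 148, 149, 149, 149, 145, 102, 124, 125, 125, 125, 125, 125, 123, 121, 107, 150, 151, 151, 151, 151, 
[... 951 characters left out ...]
2, 123, 122, 123, 122, 121, 121, 125, 149, 149, 149, 149, 149, 150, 150, 150, 145, 70, 77, 125, 124, 124, 125, 124, 123, 124, 133, 152, 152, 152, 152, 152, 147, 69, 73, 128, 127]
194 [117, 117, 118, 116, 116, 116, 119, 141, 142, 142, 142, 142, 143, 143, 143, 139, 94, 93, 120, 120, 120, 120, 119, 119, 119, 126, 146, 146, 146, 146, 146, 146, 147, 147, 143, 75, 108, 123, 123, 122, 123, 122, 120, 122, 131, 149, 149, 150, 150, 150, 150, 150, 150, 146, 79, 125, 125, 124, 125, 125, 124, 123, 124, 134, 152, 152, 153, 153, 153, 147, 42, 73, 129, 127]
now [ 453.4 -189.9    9.7] -85.06 rot [-8.962e+01  7.000e-02 -8.506e+01] open 21.0 F [-0.3 -0.8  1.3] t 15.75
[[[-0.02, 0.37, -0.48], [0, 0.3, 0], 1.5]]
```

{"api": "apply_moves", "payload": {"increments": [[[0, 0, 0], [0, 0, 0], 1.5], [[0, 0, 0], [0, 0, 0], 1.5], [[0, -3, 0], [0, 0, 0], 1.5], [[0, -6, 0], [0, 0, 0], 1.5], [[0, -6, 0], [0, 0, 0], 1.5]]}}

```text
t: 16.38
eef_pos: [451.0, -189.5, 160.5]
tcp_rot: [-1.571, 0.006, -1.485]
ft_force: [1.7, -1.4, -1.9]
opening: 0.209
```

```bash
python3 - <<'E'
from plan import *
p=read_camera("top"); im=np.load("top1.npy").mean(2)
Z=133.5
def edges(y):
    r=im[y]; out=[]
    for x in range(140,206):
        # right edge (dark->bright rib)
        for f in (0,):
            if 116<=r[x-1]<129 and r[x+1]>138 and r[x]>=r[x-1]-40 and r[x]<r[x+1]-2 :
                fr=np.clip((r[x]-r[x-1])/(r[x+1]-r[x-1]),0,1); out.append(('R',x+.5-fr))
            if r[x-1]>137 and r[x]<r[x-1]-3 and r[x+1]<125 and r[x]>0:
                fr=np.clip((r[x]-65)/(r[x-1]-65),0,1); out.append(('L',x-.5+fr))
    return out
pts={}
for y in list(range(140,159))+list(range(186,197)):
    for k,x in edges(y):
        w=ray(p,(x,y),Z); key=(k,round(w[1]/48+ (0 if k=='R' else 0)- .3,0))
        pts.setdefault(key,[]).append(w[:2])
for k,v in sorted(pts.items()):
    v=np.array(v)
    if len(v)>6:
        b,a=np.polyfit(v[:,0]-538,v[:,1],1); res=v[:,1]-a-b*(v[:,0]-538)
        print(k,len(v),"y at x=538:",round(a,1),"slope deg",round(np.degrees(b),2),"sd",res.std().round(2),v[:,0].min().round(),v[:,0].max().round())
marks(p,["strip0_mid"])
s=readout.state();plan([[s["eef_pos"][0],s["eef_pos"][1],155,-84,1.5,1]],s)
E
```

```text
('L', np.float64(1.0)) 48 y at x=538: 75.0 slope deg -7.82 sd 6.84 476.0 618.0
('L', np.float64(2.0)) 56 y at x=538: 122.5 slope deg -8.2 sd 7.11 477.0 619.0
('L', np.float64(3.0)) 45 y at x=538: 169.1 slope deg -9.79 sd 5.53 478.0 620.0
('L', np.float64(4.0)) 19 y at x=538: 212.1 slope deg -7.05 sd 3.55 596.0 622.0
('R', np.float64(1.0)) 21 y at x=538: 54.5 slope deg -1.87 sd 0.43 475.0 582.0
('R', np.float64(2.0)) 17 y at x=538: 102.1 slope deg -2.49 sd 0.11 477.0 585.0
('R', np.float64(3.0)) 17 y at x=538: 150.3 slope deg -2.33 sd 0.14 478.0 587.0
('R', np.float64(4.0)) 18 y at x=538: 199.3 slope deg -0.86 sd 2.87 479.0 596.0
now [ 453.2 -190.7  164.2] -85.07 rot [-8.953e+01  1.000e-02 -8.507e+01] open 20.1 F [-0.3  0.4 -1.6] t 16.475
[[[0.0, 0.92, 0.0], [0, -1.1, 0], 1.5]]
```

```bash
python3 plan.py '[[500,-60,220,-45,1.5,5],[518,67,220,-2.1,1.5,5],[518.4,67,220,-2.1,1.5,1],[518.4,67,168,-2.1,1.5,2],[518.4,67,168,-2.1,1.5,2]]'
```

```text
now [ 453.2 -190.7  164.2] -85.07 rot [-8.953e+01  1.000e-02 -8.507e+01] open 20.1 F [-0.3  0.4 -1.6] t 16.475
[[[-2.52, -1.12, 1.16], [0, -8.0, 0], 1.5], [[-2.34, -1.12, 1.5], [0, -8.0, 0], 1.5], [[-2.11, -1.12, 1.81], [0, -8.0, 0], 1.5], [[-1.83, -1.12, 2.09], [0, -8.0, 0], 1.5], [[-1.53, -1.12, 2.32], [0, -8.0, 0], 1.5]]
[[[-1.54, -0.0, 2.05], [0, -8.6, 0], 1.5], [[-1.22, -0.0, 2.26], [0, -8.6, 0], 1.5], [[-0.87, -0.0, 2.41], [0, -8.6, 0], 1.5], [[-0.5, -0.0, 2.52], [0, -8.6, 0], 1.5], [[-0.12, -0.0, 2.56], [0, -8.6, 0], 1.5]]
[[[0.04, -0.0, 0.0], [0, 0.0, 0], 1.5], [[0.0, 2.6, 0.0], [0, -0.0, 0], 1.5], [[0.0, 2.6, 0.0], [0, -0.0, 0], 1.5], [[0.0, -0.0, 0.0], [0, -0.0, 0], 1.5], [[0.0, -0.0, 0.0], [0, -0.0, 0], 1.5]]
```

{"api": "apply_moves", "payload": {"increments": [[[-2.52, -1.12, 1.16], [0, -8, 0], 1.5], [[-2.34, -1.12, 1.5], [0, -8, 0], 1.5], [[-2.11, -1.12, 1.81], [0, -8, 0], 1.5], [[-1.83, -1.12, 2.09], [0, -8, 0], 1.5], [[-1.53, -1.12, 2.32], [0, -8, 0], 1.5]]}}

```text
t: 17.1
eef_pos: [498.3, -57.2, 219.0]
tcp_rot: [-1.566, -0.002, -0.769]
ft_force: [0.7, 0.6, -0.7]
opening: 0.207
```

{"api": "apply_moves", "payload": {"increments": [[[-1.54, 0, 2.05], [0, -8.6, 0], 1.5], [[-1.22, 0, 2.26], [0, -8.6, 0], 1.5], [[-0.87, 0, 2.41], [0, -8.6, 0], 1.5], [[-0.5, 0, 2.52], [0, -8.6, 0], 1.5], [[-0.12, 0, 2.56], [0, -8.6, 0], 1.5]]}}

```text
t: 17.73
eef_pos: [512.2, 74.6, 215.2]
tcp_rot: [-1.569, -0.0, 0.006]
ft_force: [0.1, -0.1, -1.4]
opening: 0.208
```

```bash
python3 plan.py '[[518.4,67,166,-2.1,1.5,3],[518.4,67,166,-2.1,1.5,2]]'
```

```text
now [512.2  74.6 215.2] 0.36 rot [-8.988e+01 -2.000e-02  3.600e-01] open 19.7 F [ 0.1 -0.1 -1.4] t 17.725
[[[0.21, 1.64, -0.25], [0, 0.8, 0], 1.5], [[0.21, 1.64, -0.25], [0, 0.8, 0], 1.5], [[0.21, 1.64, -0.25], [0, 0.8, 0], 1.5], [[0.0, -0.0, 0.0], [0, -0.0, 0], 1.5], [[0.0, -0.0, 0.0], [0, -0.0, 0], 1.5]]
```

{"api": "apply_moves", "payload": {"increments": [[[0.21, 1.64, -0.25], [0, 0.8, 0], 1.5], [[0.21, 1.64, -0.25], [0, 0.8, 0], 1.5], [[0.21, 1.64, -0.25], [0, 0.8, 0], 1.5], [[0, 0, 0], [0, 0, 0], 1.5], [[0, 0, 0], [0, 0, 0], 1.5]]}}

```text
t: 18.35
eef_pos: [517.2, 68.9, 161.0]
tcp_rot: [-1.569, 0.004, -0.031]
ft_force: [-0.2, 0.0, -1.6]
opening: 0.208
```

```bash
python3 - <<'E'
from plan import *
plan([[518.4,67,146,-2.1,1.5,3],[518.4,67,146,-2.1,1.5,2]])
p=read_camera("top"); np.save("top2.npy",p["img"]); save(p,"h1",(150,110,250,230),5); marks(p,["strip0_mid"])
s=read_camera("side"); np.save("side2.npy",s["img"]); save(s,"h1s",(170,90,300,210),5); marks(s,["strip0_mid"])
a=cv2.imread("pics/h1.png"); b=cv2.imread("pics/h1s.png"); 
h=min(a.shape[0],b.shape[0]); c=np.hstack([a[:h],b[:h]]); c=cv2.resize(c,(800,int(h*800/c.shape[1]))); cv2.imwrite("pics/h1c.png",c); print(c.shape)
E
```

```text
now [517.2  68.9 161. ] -1.8 rot [-89.88   0.25  -1.8 ] open 19.8 F [-0.2  0.  -1.6] t 18.35
[[[0.04, 0.5, -0.06], [0, 0.1, 0], 1.5], [[0.04, 0.5, -0.06], [0, 0.1, 0], 1.5], [[0.04, 0.5, -0.06], [0, 0.1, 0], 1.5], [[0.0, -0.0, 0.0], [0, -0.0, 0], 1.5], [[0.0, -0.0, 0.0], [0, -0.0, 0], 1.5]]
strip0_mid 0.63 [515.  65. 162.] [227. 141.]
strip0_mid 0.35 [ 741. -224.   -0.] [346. 212.]
(417, 800, 3)
```

View pics/h1c.png

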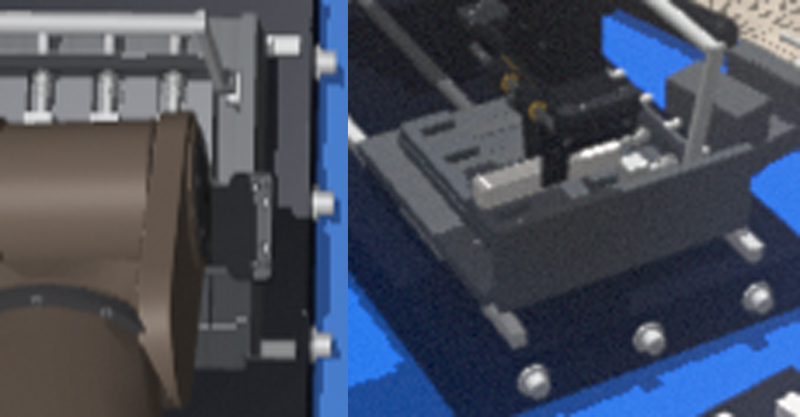

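Side view (right half): the held strip hovers over channel 0, with its front end at (475,190) and the fingers at (555,165). The arm blocks the top view here. I'll lower and feel for the stop's top.

{"api": "apply_moves", "payload": {"increments": [[[0.1, 0.9, -0.15], [0, 0.3, 0], 1.5], [[0.05, 0.8, -0.05], [0, 0, 0], 1.5], [[0, 0.1, 0], [0, 0, 0], 1.5], [[0, 0, 0], [0, 0, 0], 1.5], [[0, 0, 0], [0, 0, 0], 1.5]]}}

```text
t: 19.18
eef_pos: [519.0, 66.8, 142.6]
tcp_rot: [-1.569, 0.003, -0.037]
ft_force: [0.0, -0.1, -1.3]
opening: 0.209
```

```bash
python3 plan.py '[[518,67,139,-2.1,1.5,3],[518.4,67,139,-2.1,1.5,2]]'
```

```text
now [519.   66.8 142.6] -2.11 rot [-89.87   0.15  -2.11] open 19.9 F [ 0.  -0.1 -1.3] t 19.175
[[[-0.03, 0.12, 0.0], [0, -0.0, 0], 1.5], [[-0.03, 0.12, 0.0], [0, -0.0, 0], 1.5], [[-0.03, 0.12, 0.0], [0, -0.0, 0], 1.5], [[0.02, -0.0, 0.0], [0, -0.0, 0], 1.5], [[0.02, -0.0, 0.0], [0, -0.0, 0], 1.5]]
```

{"api": "apply_moves", "payload": {"increments": [[[0, 0.1, 0], [0, 0, 0], 1.5], [[0, 0.1, 0], [0, 0, 0], 1.5], [[0, 0.1, 0], [0, 0, 0], 1.5], [[0, 0, 0], [0, 0, 0], 1.5], [[0, 0, 0], [0, 0, 0], 1.5]]}}

```text
t: 19.8
eef_pos: [519.1, 66.9, 139.7]
tcp_rot: [-1.569, 0.002, -0.037]
ft_force: [0.8, -0.3, -0.7]
opening: 0.209
```

{"api": "apply_moves", "payload": {"increments": [[[0, 0.1, 0], [0, 0, 0], 1.5], [[0, 0.1, 0], [0, 0, 0], 1.5], [[0, 0.1, 0], [0, 0, 0], 1.5], [[0, 0, 0], [0, 0, 0], 1.5], [[0, 0, 0], [0, 0, 0], 1.5]]}}

```text
t: 20.42
eef_pos: [519.5, 66.9, 137.6]
tcp_rot: [-1.569, 0.001, -0.037]
ft_force: [0.5, 0.7, 1.1]
opening: 0.212
```

{"api": "apply_moves", "payload": {"increments": [[[0, 0.15, 0], [0, 0, 0], 1.5], [[0, 0.15, 0], [0, 0, 0], 1.5], [[0, 0.15, 0], [0, 0, 0], 1.5], [[0, 0.15, 0], [0, 0, 0], 1.5], [[0, 0.15, 0], [0, 0, 0], 1.5]]}}

```text
t: 21.05
eef_pos: [520.7, 66.8, 133.7]
tcp_rot: [-1.569, -0.004, -0.037]
ft_force: [-7.4, 0.3, 24.8]
opening: 0.208
```

{"api": "apply_moves", "payload": {"increments": [[[0, -0.2, 0], [0, 0, 0], 1.5], [[0, -0.15, 0], [0, 0, 0], 1.5], [[0, 0, 0], [0, 0, 0], 1.5], [[0, 0, 0], [0, 0, 0], 1.5], [[0, 0, 0], [0, 0, 0], 1.5]]}}

```text
t: 21.68
eef_pos: [520.4, 66.8, 136.5]
tcp_rot: [-1.569, -0.004, -0.037]
ft_force: [-0.2, 0.7, -0.8]
opening: 0.209
```

```bash
python3 - <<'E'
from plan import *
plan([[518.4,67,139,-2.1,1.5,1]])
s=read_camera("side"); save(s,"h2s",(205,115,285,175),10); marks(s,["strip0_mid"])
E
```

```text
now [520.4  66.8 136.5] -2.09 rot [-89.87  -0.2   -2.09] open 19.8 F [-0.2  0.7 -0.8] t 21.675
[[[-0.21, -0.25, 0.01], [0, 0.0, 0], 1.5]]
strip0_mid 0.49 [519.  64. 143.] [229. 146.]
strip0_mid 0.45 [538. 208. 134.] [210. 123.]
```

View pics/h2s.png

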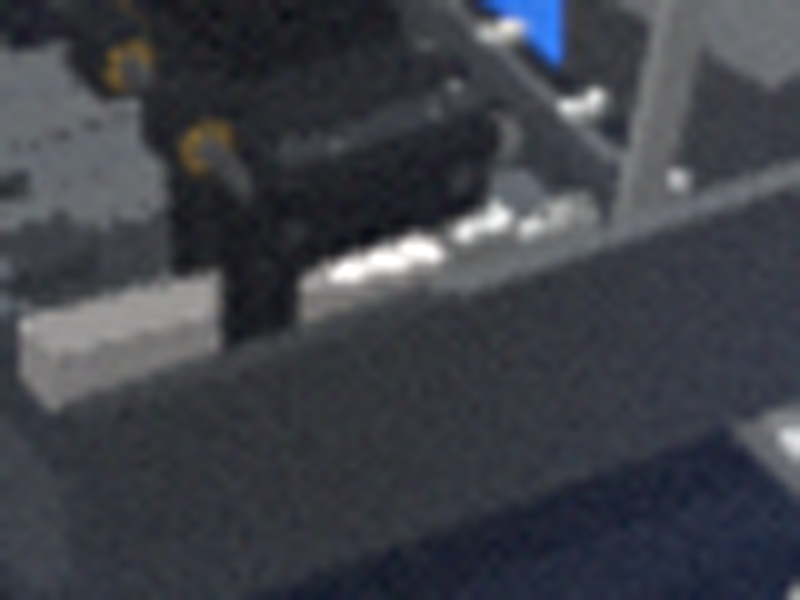

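{"api": "apply_moves", "payload": {"increments": [[[-0.1, 0.06, 0], [0, 0, 0], 1.5], [[0, 0.06, 0], [0, 0, 0], 1.5], [[0, 0, 0], [0, 0, 0], 1.5], [[0, 0, 0], [0, 0, 0], 1.5], [[0, 0, 0], [0, 0, 0], 1.5]]}}

```text
t: 22.4
eef_pos: [519.4, 66.9, 135.2]
tcp_rot: [-1.569, -0.004, -0.037]
ft_force: [0.6, -0.6, -1.4]
opening: 0.206
```

{"api": "apply_moves", "payload": {"increments": [[[0, 0.06, 0], [0, 0, 0], 1.5], [[0, 0.06, 0], [0, 0, 0], 1.5], [[0, 0, 0], [0, 0, 0], 1.5], [[0, 0, 0], [0, 0, 0], 1.5], [[0, 0, 0], [0, 0, 0], 1.5]]}}

```text
t: 23.02
eef_pos: [519.5, 66.9, 134.3]
tcp_rot: [-1.569, -0.004, -0.036]
ft_force: [-0.3, -0.6, 0.9]
opening: 0.207
```

```bash
python3 - <<'E'
from plan import *
s=read_camera("side")
for b in (130.5,133.4):
  for z in (b,b+20): print(b,z,((proj(s,(520.4-65,66.8-10+2.4,z))-[205,115])*10).round(0),((proj(s,(520.4-65,66.8+10+2.4,z))-[205,115])*10).round(0))
E
```

```text
130.5 130.5 [ 56. 420.] [ 22. 385.]
130.5 150.5 [ 54. 364.] [ 19. 328.]
133.4 133.4 [ 56. 412.] [ 22. 376.]
133.4 153.4 [ 53. 356.] [ 19. 320.]
```

{"api": "apply_moves", "payload": {"increments": [[[0, -0.27, 0], [0, 0, 0], 1.5], [[0.7, 0, 0], [0, 0, 0], 1.5], [[0.8, 0, 0], [0, 0, 0], 1.5], [[0.7, 0, 0], [0, 0, 0], 1.5], [[0, 0, 0], [0, 0, 0], 1.5]]}}

```text
t: 23.7
eef_pos: [541.8, 66.1, 136.8]
tcp_rot: [-1.569, -0.0, -0.037]
ft_force: [-5.6, 0.9, 2.4]
opening: 0.206
```

```bash
python3 plan.py '[[541,66.3,125,-2.1,1.5,4]]'
```

```text
now [541.8  66.1 136.8] -2.09 rot [-8.988e+01 -2.000e-02 -2.090e+00] open 19.5 F [-5.6  0.9  2.4] t 23.7
[[[-0.02, 0.29, 0.01], [0, 0.0, 0], 1.5], [[-0.02, 0.29, 0.01], [0, 0.0, 0], 1.5], [[-0.02, 0.29, 0.01], [0, 0.0, 0], 1.5], [[-0.02, 0.29, 0.01], [0, 0.0, 0], 1.5]]
```

{"api": "apply_moves", "payload": {"increments": [[[0, 0.25, 0], [0, 0, 0], 1.5], [[0, 0.25, 0], [0, 0, 0], 1.5], [[0, 0.25, 0], [0, 0, 0], 1.5], [[0, 0, 0], [0, 0, 0], 1.5], [[0, 0, 0], [0, 0, 0], 1.5]]}}

```text
t: 24.32
eef_pos: [541.0, 66.1, 129.4]
tcp_rot: [-1.569, 0.001, -0.036]
ft_force: [-4.0, 0.6, 0.2]
opening: 0.21
```

{"api": "apply_moves", "payload": {"increments": [[[0, 0.2, 0], [0, 0, 0], 1.5], [[0, 0.15, 0], [0, 0, 0], 1.5], [[0, 0.12, 0], [0, 0, 0], 1.5], [[0, 0, 0], [0, 0, 0], 1.5], [[0, 0, 0], [0, 0, 0], 1.5]]}}

```text
t: 24.95
eef_pos: [540.7, 66.2, 128.2]
tcp_rot: [-1.569, -0.001, -0.036]
ft_force: [-3.5, -0.3, 1.3]
opening: 0.207
```

{"api": "apply_moves", "payload": {"increments": [[[0, 0, 0], [0, 0, 0], 1.5], [[0, 0, 0], [0, 0, 0], 1.5], [[0, 0.1, 0], [0, 0, 0], 1.5], [[0, 0.2, 0], [0, 0, 0], 1.5], [[0, 0.2, 0], [0, 0, 0], 1.5]]}}

```text
t: 25.58
eef_pos: [540.7, 66.2, 128.0]
tcp_rot: [-1.569, -0.004, -0.036]
ft_force: [-12.1, -1.1, 27.4]
opening: 0.207
```

```bash
python3 - <<'E'
from plan import *
plan([[541,66.3,125,-2.1,1.5,1]])
s=read_camera("side"); save(s,"h3s",(205,105,285,165),10); marks(s,["strip0_mid"])
E
```

```text
now [540.7  66.2 128. ] -2.05 rot [-89.9   -0.21  -2.05] open 19.7 F [-12.1  -1.1  27.4] t 25.575
[[[0.03, 0.3, 0.01], [0, 0.1, 0], 1.5]]
strip0_mid 0.45 [538.  65. 133.] [234. 147.]
```

View pics/h3s.png

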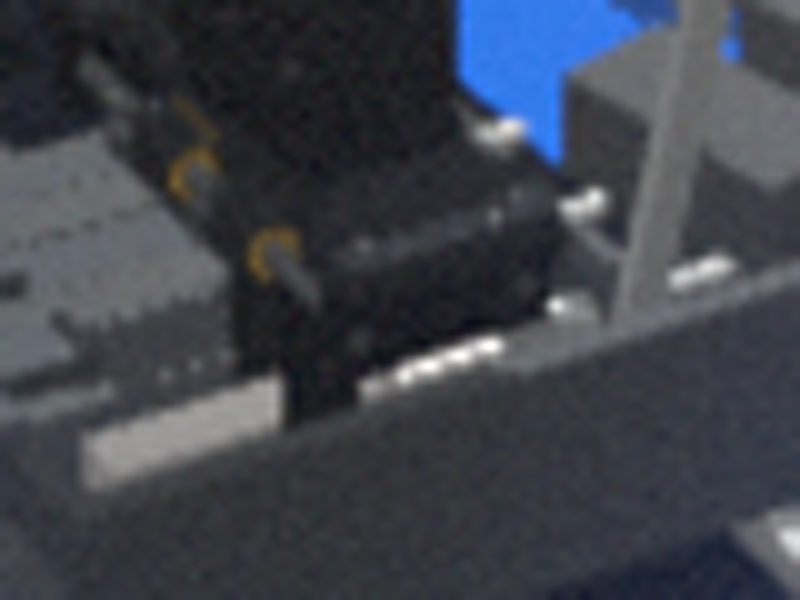

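{"api": "apply_moves", "payload": {"increments": [[[0, -0.1, 0], [0, 0, 0], 1.5], [[0, 0, 0], [0, 0, 0], 3], [[0, 0, 0], [0, 0, 0], 3], [[0, 0, 0], [0, 0, 0], 3], [[0, -1.5, 0], [0, 0, 0], 3]]}}

```text
t: 26.3
eef_pos: [541.6, 66.0, 143.9]
tcp_rot: [-1.569, -0.005, -0.036]
ft_force: [0.0, -0.0, 0.1]
opening: 0.319
```

{"api": "apply_moves", "payload": {"increments": [[[0, -3, 0], [0, 0, 0], 3], [[0, -5, 0], [0, 0, 0], 3], [[-1, -2, -4], [0, 7, 0], 4], [[-1, 0, -6], [0, 10, 0], 5], [[-1, 0, -6], [0, 10, 0], 5]]}}

```text
t: 26.92
eef_pos: [482.0, -86.0, 252.3]
tcp_rot: [-1.565, -0.011, -0.514]
ft_force: [0.7, -1.2, -0.7]
opening: 0.516
```

```bash
cat > strips.py <<'E'
from plan import *
def mat_strips(p):
    g=p["img"].astype(int).min(2); m=(g>140).astype(np.uint8); m[:115]=0;m[228:]=0;m[:,:255]=0;m[:,345:]=0
    n,l,st,ce=cv2.connectedComponentsWithStats(m)
    for i in range(1,n):
        if st[i,4]<60: continue
        ys,xs=np.nonzero(l==i); W=np.array([ray(p,(x,y),24)[:2] for x,y in zip(xs,ys)],np.float32)
        c,wh,a=cv2.minAreaRect(W); e=np.linalg.svd(W-W.mean(0),full_matrices=False)[2][0]
        print("strip",st[i,4],"mean",W.mean(0).round(1),"rect",np.round(c,1),np.round(wh,0),"yaw",round(np.degrees(np.arctan(e[1]/e[0])),1))
E
python3 - <<'E'
from strips import *
s=read_camera("side"); save(s,"r1s",(205,105,285,165),5); marks(s,["strip0_mid"])
p=read_camera("top"); save(p,"r1",(140,110,260,230),5); marks(p,["strip0_mid"]); mat_strips(p)
a=cv2.imread("pics/r1.png"); b=cv2.imread("pics/r1s.png")
c=np.zeros((600,1000,3),np.uint8); c[:,:600]=a; c[:300,600:]=b; cv2.imwrite("pics/r1c.png",cv2.resize(c,(800,480)))
plan([[569,-190,150,-81,5,5]])
E
```

```text
strip0_mid 0.54 [533.  66. 136.] [233. 146.]
strip0_mid 0.85 [538.  69. 136.] [198. 171.]
strip0_mid 0.52 [537.  67. 132.] [199. 172.]
strip 368 mean [ 633.6 -199.5] rect [ 633.6 -199.4] [ 21. 129.] yaw -79.2
strip 320 mean [ 571.1 -197.4] rect [ 569.3 -190.7] [ 22. 127.] yaw -83.5
strip 198 mean [ 504.5 -212.5] rect [ 504.7 -211.5] [68. 19.] yaw 89.3
now [482.1 -85.3 252. ] -29.25 rot [-89.66  -0.58 -29.25] open 50.1 F [ 0.5  0.1 -0.1] t 27.125
[[[2.54, 2.04, -0.98], [0, 10.3, 0], 5], [[2.67, 2.04, -0.51], [0, 10.3, 0], 5], [[2.72, 2.04, -0.02], [0, 10.3, 0], 5], [[2.68, 2.04, 0.47], [0, 10.3, 0], 5], [[2.55, 2.04, 0.95], [0, 10.3, 0], 5]]
```

View pics/r1c.png

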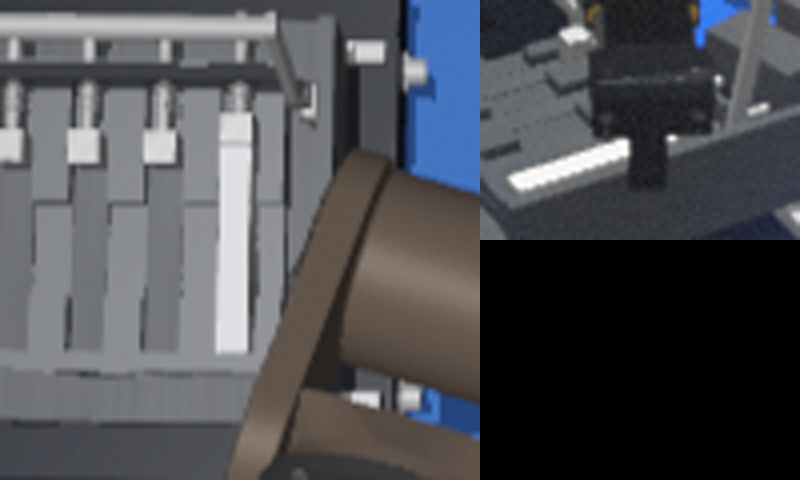

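Strip 1 is seated in channel 0: its front end is at the stop (crop px (233,350)) and its follower is pushed back to (237,125). Next is the strip at (569,-190).

{"api": "apply_moves", "payload": {"increments": [[[2.54, 2.04, -0.98], [0, 10.3, 0], 5], [[2.67, 2.04, -0.51], [0, 10.3, 0], 5], [[2.72, 2.04, -0.02], [0, 10.3, 0], 5], [[2.68, 2.04, 0.47], [0, 10.3, 0], 5], [[2.55, 2.04, 0.95], [0, 10.3, 0], 5]]}}

```text
t: 27.75
eef_pos: [577.1, -186.2, 152.3]
tcp_rot: [-1.553, -0.004, -1.421]
ft_force: [0.4, 0.8, 0.0]
opening: 0.523
```

```bash
python3 plan.py '[[569.2,-189.8,40,-81.2,5,3],[569.2,-189.8,40,-81.2,5,2]]'
```

```text
now [ 577.1 -186.2  152.3] -81.4 rot [-88.97  -0.21 -81.4 ] open 49.7 F [0.4 0.8 0. ] t 27.75
[[[0.08, 3.74, -0.28], [0, -0.1, 0], 5], [[0.08, 3.74, -0.28], [0, -0.1, 0], 5], [[0.08, 3.74, -0.28], [0, -0.1, 0], 5], [[0.0, -0.0, 0.0], [0, -0.0, 0], 5], [[0.0, -0.0, 0.0], [0, -0.0, 0], 5]]
```

{"api": "apply_moves", "payload": {"increments": [[[0.08, 3.7, -0.3], [-1, 0, 0], 5], [[0.08, 3.7, -0.3], [0, 0, 0], 5], [[0.08, 3.7, -0.3], [0, 0, 0], 5], [[0, 0, 0], [0, 0, 0], 5], [[0, 0, 0], [0, 0, 0], 5]]}}

```text
t: 28.38
eef_pos: [575.2, -185.4, 38.4]
tcp_rot: [-1.569, -0.004, -1.411]
ft_force: [0.7, -0.7, -1.0]
opening: 0.522
```

```bash
python3 plan.py '[[569.2,-189.8,8,-81.2,5,2],[569.2,-189.8,8,-81.2,5,3]]'; python3 -c "
from strips import *
mat_strips(read_camera('top'))"
```

```text
now [ 575.2 -185.4   38.4] -80.83 rot [-89.92  -0.22 -80.83] open 49.7 F [ 0.7 -0.7 -1. ] t 28.375
[[[0.17, 1.52, -0.33], [0, 0.2, 0], 5], [[0.17, 1.52, -0.33], [0, 0.2, 0], 5], [[0.0, -0.0, 0.0], [0, -0.0, 0], 5], [[0.0, -0.0, 0.0], [0, -0.0, 0], 5], [[0.0, -0.0, 0.0], [0, -0.0, 0], 5]]
```

{"api": "apply_moves", "payload": {"increments": [[[0.2, 1.5, -0.4], [0, 0.2, 0], 5], [[0.2, 1.4, -0.3], [0, 0.2, 0], 5], [[0, 0, 0], [0, 0, 0], 5], [[0, 0, 0], [0, 0, 0], 1.5], [[0, 0, 0], [0, 0, 0], 1.5]]}}

```text
t: 29.05
eef_pos: [569.7, -191.3, 10.0]
tcp_rot: [-1.566, -0.006, -1.418]
ft_force: [-0.8, 0.9, 0.3]
opening: 0.367
```

{"api": "apply_moves", "payload": {"increments": [[[0, 0, 0], [0, 0, 0], 1.5], [[0, 0, 0], [0, 0, 0], 1.5], [[0, 0, 0], [0, 0, 0], 1.5], [[0, 0, 0], [0, 0, 0], 1.5], [[0, 0, 0], [0, 0, 0], 1.5]]}}

```text
t: 29.68
eef_pos: [569.8, -191.3, 10.4]
tcp_rot: [-1.566, -0.006, -1.418]
ft_force: [-0.3, 0.5, -1.1]
opening: 0.207
```

```bash
python3 - <<'E'
from plan import *
# channel 1: start (520.8,114.8)
plan([[569,-190,150,-81,1.5,3],[545,-60,215,-48,1.5,4],[520.8,115,215,-2.1,1.5,5],[520.8,115,160,-2.1,1.5,3]])
E
```

```text
now [ 569.8 -191.3   10.4] -81.24 rot [-89.7   -0.36 -81.24] open 19.7 F [-0.3  0.5 -1.1] t 29.675
[[[-0.05, -4.65, -0.02], [0, -0.1, 0], 1.5], [[-0.05, -4.65, -0.02], [0, -0.1, 0], 1.5], [[-0.05, -4.65, -0.02], [0, -0.1, 0], 1.5], [[-3.3, -1.62, -0.08], [0, -8.2, 0], 1.5], [[-3.28, -1.62, 0.39], [0, -8.2, 0], 1.5]]
[[[-3.19, -1.62, 0.86], [0, -8.2, 0], 1.5], [[-3.04, -1.62, 1.31], [0, -8.2, 0], 1.5], [[-2.92, -0.0, 1.98], [0, -9.2, 0], 1.5], [[-2.57, -0.0, 2.42], [0, -9.2, 0], 1.5], [[-2.15, -0.0, 2.8], [0, -9.2, 0], 1.5]]
[[[-1.68, -0.0, 3.11], [0, -9.2, 0], 1.5], [[-1.16, -0.0, 3.34], [0, -9.2, 0], 1.5], [[0.0, 1.83, 0.0], [0, 0.0, 0], 1.5], [[0.0, 1.83, 0.0], [0, 0.0, 0], 1.5], [[0.0, 1.83, 0.0], [0, 0.0, 0], 1.5]]
```

{"api": "apply_moves", "payload": {"increments": [[[-0.05, -4.65, 0], [0, -0.1, 0], 1.5], [[-0.05, -4.65, 0], [0, -0.1, 0], 1.5], [[-0.05, -4.65, 0], [0, -0.1, 0], 1.5], [[-3.3, -1.62, -0.08], [0, -8.2, 0], 1.5], [[-3.28, -1.62, 0.39], [0, -8.2, 0], 1.5]]}}

```text
t: 30.3
eef_pos: [555.6, -123.8, 185.3]
tcp_rot: [-1.57, -0.005, -1.122]
ft_force: [0.3, 0.2, -1.8]
opening: 0.204
```

{"api": "apply_moves", "payload": {"increments": [[[-3.19, -1.62, 0.86], [0, -8.2, 0], 1.5], [[-3.04, -1.62, 1.31], [0, -8.2, 0], 1.5], [[-2.92, 0, 1.98], [0, -9.2, 0], 1.5], [[-2.57, 0, 2.42], [0, -9.2, 0], 1.5], [[-2.15, 0, 2.8], [0, -9.2, 0], 1.5]]}}

```text
t: 30.92
eef_pos: [525.2, 51.0, 219.6]
tcp_rot: [-1.573, -0.006, -0.329]
ft_force: [-0.3, 0.5, -1.7]
opening: 0.211
```

```bash
python3 plan.py '[[520.8,115,205,-2.1,1.5,3],[520.8,115,170,-2.1,1.5,2]]'; python3 -c "
from strips import *
mat_strips(read_camera('top'))"
```

```text
now [525.2  51.  219.6] -18.86 rot [-90.12  -0.36 -18.86] open 20.0 F [-0.3  0.5 -1.7] t 30.925
[[[-0.83, 0.49, 1.97], [0, -5.6, 0], 1.5], [[-0.63, 0.49, 2.04], [0, -5.6, 0], 1.5], [[-0.43, 0.49, 2.09], [0, -5.6, 0], 1.5], [[0.0, 1.75, 0.0], [0, -0.0, 0], 1.5], [[0.0, 1.75, 0.0], [0, -0.0, 0], 1.5]]
strip 369 mean [ 633.6 -199.4] rect [ 633.7 -199.4] [ 22. 129.] yaw -79.2
strip 384 mean [ 504.7 -181. ] rect [ 504.1 -181.5] [128.  22.] yaw 90.0
```

{"api": "apply_moves", "payload": {"increments": [[[-0.83, 0.49, 1.97], [0, -5.6, 0], 1.5], [[-0.63, 0.49, 2.04], [0, -5.6, 0], 1.5], [[-0.43, 0.49, 2], [0, -5.6, 0], 1.5], [[0, 1.75, 0], [0, 0, 0], 1.5], [[0, 1.75, 0], [0, 0, 0], 1.5]]}}

```text
t: 31.6
eef_pos: [518.6, 120.0, 169.4]
tcp_rot: [-1.573, -0.007, -0.016]
ft_force: [-0.0, -0.5, -2.6]
opening: 0.21
```

```bash
python3 plan.py '[[519,115,150,-2.1,1.5,2],[519,115,141.5,-2.1,1.5,3]]'
```

```text
now [518.6 120.  169.4] -0.93 rot [-90.14  -0.38  -0.93] open 20.0 F [-0.  -0.5 -2.6] t 31.6
[[[0.02, 0.97, -0.25], [0, 0.6, 0], 1.5], [[0.03, 0.97, -0.25], [0, 0.6, 0], 1.5], [[0.0, 0.28, 0.0], [0, -0.0, 0], 1.5], [[0.0, 0.28, 0.0], [0, -0.0, 0], 1.5], [[0.0, 0.28, 0.0], [0, -0.0, 0], 1.5]]
```

{"api": "apply_moves", "payload": {"increments": [[[0.02, 0.9, -0.35], [0, 0.7, 0.3], 1.5], [[0.03, 0.9, -0.25], [0, 0.6, 0.1], 1.5], [[0, 0.2, 0], [0, 0, 0], 1.5], [[0, 0.2, 0], [0, 0, 0], 1.5], [[0, 0, 0], [0, 0, 0], 1.5]]}}

```text
t: 32.22
eef_pos: [519.1, 113.0, 146.4]
tcp_rot: [-1.573, 0.001, -0.042]
ft_force: [-0.4, -0.4, -1.3]
opening: 0.207
```

```bash
python3 plan.py '[[519,115,141,-2.1,1.5,2],[543.5,114.2,141,-2.1,1.5,3]]'
```

```text
now [519.1 113.  146.4] -2.41 rot [-9.015e+01  8.000e-02 -2.410e+00] open 19.7 F [-0.4 -0.4 -1.3] t 32.225
[[[-0.01, 0.27, 0.1], [0, -0.2, 0], 1.5], [[-0.01, 0.27, 0.1], [0, -0.2, 0], 1.5], [[0.82, -0.0, 0.0], [0, -0.0, 0], 1.5], [[0.82, -0.0, 0.0], [0, -0.0, 0], 1.5], [[0.82, -0.0, 0.0], [0, -0.0, 0], 1.5]]
```

{"api": "apply_moves", "payload": {"increments": [[[0, 0.27, 0.1], [0, -0.2, 0], 1.5], [[0, 0.27, 0.1], [0, -0.1, 0], 1.5], [[0, 0, 0], [0, 0, 0], 1.5], [[0.4, 0, 0], [0, 0, 0], 1.5], [[0.4, 0, 0], [0, 0, 0], 1.5]]}}

```text
t: 32.85
eef_pos: [527.7, 115.0, 141.2]
tcp_rot: [-1.573, 0.001, -0.036]
ft_force: [-1.2, 0.5, -1.0]
opening: 0.209
```

```bash
python3 plan.py '[[543.5,114.2,141,-2.1,1.5,3],[543.5,114.2,131,-2.1,1.5,2]]'
```

```text
now [527.7 115.  141.2] -2.06 rot [-9.014e+01  3.000e-02 -2.060e+00] open 19.9 F [-1.2  0.5 -1. ] t 32.85
[[[0.53, 0.01, -0.01], [0, 0.0, 0], 1.5], [[0.53, 0.01, -0.01], [0, 0.0, 0], 1.5], [[0.53, 0.01, -0.01], [0, 0.0, 0], 1.5], [[0.0, 0.5, 0.0], [0, -0.0, 0], 1.5], [[0.0, 0.5, 0.0], [0, -0.0, 0], 1.5]]
```

{"api": "apply_moves", "payload": {"increments": [[[0.55, 0, 0], [0, 0, 0], 1.5], [[0.55, 0, 0], [0, 0, 0], 1.5], [[0.55, 0, 0], [0, 0, 0], 1.5], [[0, 0, 0], [0, 0, 0], 1.5], [[0, 0, 0], [0, 0, 0], 1.5]]}}

```text
t: 33.48
eef_pos: [544.0, 114.4, 141.0]
tcp_rot: [-1.573, 0.004, -0.036]
ft_force: [-5.5, -0.2, 1.5]
opening: 0.207
```

{"api": "apply_moves", "payload": {"increments": [[[0, 0.3, 0], [0, 0, 0], 1.5], [[0, 0.3, 0], [0, 0, 0], 1.5], [[0, 0.25, 0], [0, 0, 0], 1.5], [[0, 0, 0], [0, 0, 0], 1.5], [[0, 0, 0], [0, 0, 0], 1.5]]}}

```text
t: 34.1
eef_pos: [543.3, 114.4, 131.9]
tcp_rot: [-1.574, 0.006, -0.036]
ft_force: [-5.5, 0.9, 1.4]
opening: 0.205
```

{"api": "apply_moves", "payload": {"increments": [[[0, 0.2, 0], [0, 0, 0], 1.5], [[0, 0.2, 0], [0, 0, 0], 1.5], [[0, 0.1, 0], [0, 0, 0], 1.5], [[0, 0, 0], [0, 0, 0], 1.5], [[0, 0, 0], [0, 0, 0], 3]]}}

```text
t: 34.72
eef_pos: [544.2, 114.3, 129.7]
tcp_rot: [-1.573, 0.001, -0.036]
ft_force: [0.3, 0.2, 0.4]
opening: 0.265
```

{"api": "apply_moves", "payload": {"increments": [[[0, 0, 0], [0, 0, 0], 3], [[0, 0, 0], [0, 0, 0], 3], [[0, -2, 0], [0, 0, 0], 3], [[0, -4, 0], [0, 0, 0], 3], [[0, -5, 0], [0, 0, 0], 4]]}}

```text
t: 35.35
eef_pos: [544.7, 114.3, 239.0]
tcp_rot: [-1.574, 0.005, -0.036]
ft_force: [0.7, 0.3, -0.0]
opening: 0.374
```

```bash
python3 - <<'E'
from strips import *
plan([[560,20,230,-25,5,3],[633.6,-199.4,150,-79.2,5,5],[633.6,-199.4,60,-79.2,5,2]])
for c in ("top","side"):
    p=read_camera(c); marks(p,["strip0_mid"])
E
```

```text
now [544.7 114.3 239. ] -2.09 rot [-90.19   0.3   -2.09] open 35.6 F [ 0.7  0.3 -0. ] t 35.35
! row 4 48.97073411742977 -10.84
! row 5 48.97073411742977 -10.84
! row 6 48.970734117429764 -10.839999999999998
! row 7 48.970734117429764 -10.84
! row 8 48.97073411742974 -10.840000000000003
[[[0.62, 0.3, -3.12], [0, 7.6, 0], 5], [[1.03, 0.3, -3.01], [0, 7.6, 0], 5], [[1.42, 0.3, -2.85], [0, 7.6, 0], 5], [[3.19, 1.6, -3.35], [0, 10.8, 0], 5], [[3.76, 1.6, -2.7], [0, 10.8, 0], 5]]
[[[4.2, 1.6, -1.94], [0, 10.8, 0], 5], [[4.49, 1.6, -1.11], [0, 10.8, 0], 5], [[4.62, 1.6, -0.25], [0, 10.8, 0], 5], [[0.0, 4.5, 0.0], [0, -0.0, 0], 5], [[0.0, 4.5, 0.0], [0, -0.0, 0], 5]]
strip0_mid 0.53 [541.  67. 137.] [198. 170.]
strip0_mid 0.61 [534.  64. 133.] [233. 147.]
```

{"api": "apply_moves", "payload": {"increments": [[[0.62, 0.3, -3.12], [0, 7.8, 0], 5], [[1.03, 0.3, -3.01], [0, 7.8, 0], 5], [[1.42, 0.3, -2.85], [0, 7.8, 0], 5], [[3.19, 1.6, -3.35], [0, 10.6, 0], 5], [[3.76, 1.6, -2.7], [0, 10.6, 0], 5]]}}

```text
t: 36.17
eef_pos: [586.0, -70.7, 190.4]
tcp_rot: [-1.579, 0.005, -0.829]
ft_force: [1.1, -0.2, -0.2]
opening: 0.529
```

{"api": "apply_moves", "payload": {"increments": [[[4.2, 1.6, -1.94], [0, 10.6, 0], 5], [[4.49, 1.6, -1.11], [0, 10.6, 0], 5], [[4.62, 1.6, -0.25], [0, 10.6, 0], 5], [[0, 4, 0], [0, 0, 0], 5], [[0, 4, 0], [0, 0, 0], 5]]}}

```text
t: 36.8
eef_pos: [625.3, -210.5, 50.0]
tcp_rot: [-1.588, 0.004, -1.399]
ft_force: [0.5, -0.1, 0.2]
opening: 0.527
```

```bash
python3 - <<'E'
from strips import *
plan([[633.6,-199.4,25,-79.2,5,3],[633.6,-199.4,8,-79.2,5,2]])
p=read_camera("side"); marks(p,["strip0_mid"])
p=read_camera("top"); marks(p,["strip0_mid"]); mat_strips(p); save(p,"r2",(140,110,300,230),5)
E
```

```text
now [ 625.3 -210.5   50. ] -80.18 rot [-90.96   0.22 -80.18] open 50.1 F [ 0.5 -0.1  0.2] t 36.8
[[[-0.32, 0.83, 0.33], [0, -0.3, 0], 5], [[-0.32, 0.83, 0.34], [0, -0.3, 0], 5], [[-0.31, 0.83, 0.34], [0, -0.3, 0], 5], [[0.0, 0.85, 0.0], [0, -0.0, 0], 5], [[0.0, 0.85, 0.0], [0, -0.0, 0], 5]]
strip0_mid 0.6 [534.  66. 132.] [233. 147.]
strip0_mid 0.52 [539.  68. 134.] [198. 171.]
```

View pics/r2.png

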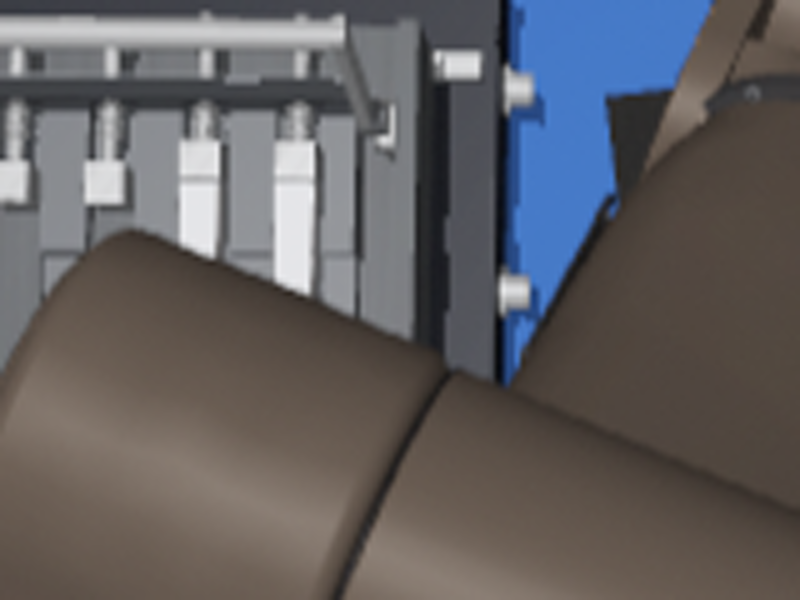

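Both strips are seated alike, with their followers at crop px (200,160) and (295,160).

{"api": "apply_moves", "payload": {"increments": [[[-0.35, 0.83, 0.4], [0.9, -0.4, 0], 5], [[-0.35, 0.83, 0.4], [0, -0.4, 0], 5], [[-0.31, 0.83, 0.34], [0, -0.3, 0], 5], [[0, 0.7, 0], [0, 0, 0], 5], [[0, 0.6, 0], [0, 0, 0], 5]]}}

```text
t: 37.62
eef_pos: [638.0, -196.6, 16.5]
tcp_rot: [-1.565, 0.0, -1.376]
ft_force: [0.5, -0.3, 0.2]
opening: 0.527
```

```bash
python3 plan.py '[[633.6,-199.4,9,-79.2,5,2]]'
```

```text
now [ 638.  -196.6   16.5] -78.83 rot [-8.968e+01  1.000e-02 -7.883e+01] open 50.1 F [ 0.5 -0.3  0.2] t 37.625
[[[0.09, 0.38, -0.24], [0, 0.2, 0], 5], [[0.09, 0.38, -0.24], [0, 0.2, 0], 5]]
```

{"api": "apply_moves", "payload": {"increments": [[[0.1, 0.38, -0.24], [-0.2, 0.2, 0], 5], [[0.1, 0.35, -0.2], [0, 0.2, 0], 5], [[0, 0, 0], [0, 0, 0], 1.5], [[0, 0, 0], [0, 0, 0], 1.5], [[0, 0, 0], [0, 0, 0], 1.5]]}}

```text
t: 38.25
eef_pos: [633.6, -200.1, 8.5]
tcp_rot: [-1.569, 0.0, -1.384]
ft_force: [0.2, -0.3, 0.8]
opening: 0.263
```

{"api": "apply_moves", "payload": {"increments": [[[0, 0, 0], [0, 0, 0], 1.5], [[0, 0, 0], [0, 0, 0], 1.5], [[0, 0, 0], [0, 0, 0], 1.5], [[0, 0, 0], [0, 0, 0], 1.5], [[0, 0, 0], [0, 0, 0], 1.5]]}}

```text
t: 38.88
eef_pos: [633.7, -200.0, 8.6]
tcp_rot: [-1.569, 0.0, -1.384]
ft_force: [-0.2, -0.5, -1.4]
opening: 0.204
```

```bash
python3 plan.py '[[633,-199,150,-79,1.5,3],[575,-60,215,-44,1.5,4],[520.8,162.9,215,-2.1,1.5,5]]'
```

```text
now [ 633.7 -200.     8.6] -79.29 rot [-8.990e+01  2.000e-02 -7.929e+01] open 19.4 F [-0.2 -0.5 -1.4] t 38.875
[[[-0.04, -4.71, -0.02], [0, -0.1, 0], 1.5], [[-0.04, -4.71, -0.02], [0, -0.1, 0], 1.5], [[-0.04, -4.71, -0.02], [0, -0.1, 0], 1.5], [[-3.69, -1.62, -0.76], [0, -8.8, 0], 1.5], [[-3.76, -1.62, -0.19], [0, -8.8, 0], 1.5]]
[[[-3.75, -1.62, 0.38], [0, -8.8, 0], 1.5], [[-3.64, -1.62, 0.95], [0, -8.8, 0], 1.5], [[-3.88, -0.0, 2.45], [0, -8.4, 0], 1.5], [[-3.48, -0.0, 2.99], [0, -8.4, 0], 1.5], [[-3.0, -0.0, 3.47], [0, -8.4, 0], 1.5]]
[[[-2.47, -0.0, 3.87], [0, -8.4, 0], 1.5], [[-1.88, -0.0, 4.19], [0, -8.4, 0], 1.5]]
```

{"api": "apply_moves", "payload": {"increments": [[[-0.04, -4.71, 0], [0, -0.1, 0], 1.5], [[-0.04, -4.71, 0], [0, -0.1, 0], 1.5], [[-0.04, -4.71, 0], [0, -0.1, 0], 1.5], [[-3.69, -1.62, -0.76], [0, -8.8, 0], 1.5], [[-3.76, -1.62, -0.19], [0, -8.8, 0], 1.5]]}}

```text
t: 39.5
eef_pos: [603.0, -129.5, 185.4]
tcp_rot: [-1.571, 0.003, -1.066]
ft_force: [1.0, -0.2, -0.8]
opening: 0.209
```

{"api": "apply_moves", "payload": {"increments": [[[-3.75, -1.62, 0.38], [0, -8.8, 0], 1.5], [[-3.64, -1.62, 0.95], [0, -8.8, 0], 1.5], [[-3.88, 0, 2.45], [0, -8.4, 0], 1.5], [[-3.48, 0, 2.99], [0, -8.4, 0], 1.5], [[-3, 0, 3.47], [0, -8.4, 0], 1.5]]}}

```text
t: 40.12
eef_pos: [534.8, 78.0, 221.3]
tcp_rot: [-1.568, -0.001, -0.296]
ft_force: [1.1, 0.3, -1.2]
opening: 0.208
```

```bash
python3 plan.py '[[520.8,162.9,205,-2.1,1.5,3],[520.8,162.9,170,-2.1,1.5,2]]'; python3 -c "
from strips import *
mat_strips(read_camera('top'))"
```

```text
now [534.8  78.  221.3] -16.94 rot [-8.986e+01 -5.000e-02 -1.694e+01] open 19.8 F [ 1.1  0.3 -1.2] t 40.125
[[[-1.27, 0.54, 2.57], [0, -4.9, 0], 1.5], [[-1.05, 0.54, 2.67], [0, -4.9, 0], 1.5], [[-0.81, 0.54, 2.75], [0, -4.9, 0], 1.5], [[0.0, 1.75, 0.0], [0, -0.0, 0], 1.5], [[0.0, 1.75, 0.0], [0, -0.0, 0], 1.5]]
strip 384 mean [ 504.7 -181. ] rect [ 504.1 -181.5] [128.  22.] yaw 90.0
```

{"api": "apply_moves", "payload": {"increments": [[[-1.27, 0.54, 2.5], [0, -4.9, 0], 1.5], [[-1.05, 0.54, 2.6], [0, -4.9, 0], 1.5], [[-0.7, 0.54, 2.4], [0, -4.6, 0], 1.5], [[0, 1.75, 0], [0, 0, 0], 1.5], [[0, 1.75, 0], [0, 0, 0], 1.5]]}}

```text
t: 40.8
eef_pos: [517.3, 166.6, 170.6]
tcp_rot: [-1.567, -0.003, -0.023]
ft_force: [0.6, 0.4, -1.3]
opening: 0.209
```

```bash
python3 plan.py '[[520.8,162.9,150,-2.1,1.5,2],[520.8,162.9,144,-2.1,1.5,3]]'
```

```text
now [517.3 166.6 170.6] -1.32 rot [-89.76  -0.2   -1.32] open 19.9 F [ 0.6  0.4 -1.3] t 40.8
[[[0.18, 1.03, -0.18], [0, 0.4, 0], 1.5], [[0.18, 1.03, -0.18], [0, 0.4, 0], 1.5], [[0.0, 0.2, 0.0], [0, -0.0, 0], 1.5], [[0.0, 0.2, 0.0], [0, -0.0, 0], 1.5], [[0.0, 0.2, 0.0], [0, -0.0, 0], 1.5]]
```

{"api": "apply_moves", "payload": {"increments": [[[0.18, 1.03, -0.18], [0, 0.4, 0.2], 1.5], [[0.18, 1.0, -0.12], [0, 0.4, 0], 1.5], [[0, 0.2, 0], [0, 0, 0], 1.5], [[0, 0.2, 0], [0, 0, 0], 1.5], [[0, 0, 0], [0, 0, 0], 1.5]]}}

```text
t: 41.42
eef_pos: [521.2, 163.0, 145.1]
tcp_rot: [-1.567, 0.001, -0.039]
ft_force: [0.6, 0.1, -1.1]
opening: 0.207
```

```bash
python3 plan.py '[[521,162.9,139.7,-2.1,1.5,2],[545,162.2,139.7,-2.1,1.5,3]]'
```

```text
now [521.2 163.  145.1] -2.22 rot [-8.976e+01  5.000e-02 -2.220e+00] open 19.6 F [ 0.6  0.1 -1.1] t 41.425
[[[-0.01, 0.27, -0.01], [0, -0.1, 0], 1.5], [[-0.01, 0.27, -0.01], [0, -0.1, 0], 1.5], [[0.8, -0.0, 0.01], [0, -0.0, 0], 1.5], [[0.8, -0.0, 0.01], [0, -0.0, 0], 1.5], [[0.8, -0.0, 0.01], [0, -0.0, 0], 1.5]]
```

{"api": "apply_moves", "payload": {"increments": [[[0, 0.27, 0], [0, -0.1, 0], 1.5], [[0, 0.25, 0], [0, 0, 0], 1.5], [[0, 0, 0], [0, 0, 0], 1.5], [[0.5, 0, 0], [0, 0, 0], 1.5], [[0.5, 0, 0], [0, 0, 0], 1.5]]}}

```text
t: 42.05
eef_pos: [531.5, 162.8, 140.2]
tcp_rot: [-1.566, 0.001, -0.037]
ft_force: [-2.5, 0.4, 0.3]
opening: 0.209
```

{"api": "apply_moves", "payload": {"increments": [[[0.5, 0, 0], [0, 0, 0], 1.5], [[0.5, 0, 0], [0, 0, 0], 1.5], [[0.35, 0, 0], [0, 0, 0], 1.5], [[0, 0, 0], [0, 0, 0], 1.5], [[0, 0, 0], [0, 0, 0], 1.5]]}}

```text
t: 42.68
eef_pos: [544.9, 162.3, 140.1]
tcp_rot: [-1.567, 0.004, -0.037]
ft_force: [-5.2, -0.1, 1.7]
opening: 0.209
```

{"api": "apply_moves", "payload": {"increments": [[[0, 0.3, 0], [0, 0, 0], 1.5], [[0, 0.3, 0], [0, 0, 0], 1.5], [[0, 0.25, 0], [0, 0, 0], 1.5], [[0, 0, 0], [0, 0, 0], 1.5], [[0, 0, 0], [0, 0, 0], 1.5]]}}

```text
t: 43.3
eef_pos: [543.9, 162.3, 131.5]
tcp_rot: [-1.567, 0.005, -0.037]
ft_force: [-4.1, 0.6, 1.3]
opening: 0.208
```

{"api": "apply_moves", "payload": {"increments": [[[0, 0.25, 0], [0, 0, 0], 1.5], [[0, 0.2, 0], [0, 0, 0], 1.5], [[0, 0.15, 0], [0, 0, 0], 1.5], [[0, 0, 0], [0, 0, 0], 1.5], [[0, 0, 0], [0, 0, 0], 3]]}}

```text
t: 43.92
eef_pos: [544.8, 162.4, 128.0]
tcp_rot: [-1.567, 0.001, -0.036]
ft_force: [0.6, 1.2, 0.2]
opening: 0.263
```

{"api": "apply_moves", "payload": {"increments": [[[0, 0, 0], [0, 0, 0], 3], [[0, 0, 0], [0, 0, 0], 3], [[0, -2, 0], [0, 0, 0], 3], [[0, -4, 0], [0, 0, 0], 3], [[0, -5, 0], [0, 0, 0], 4]]}}

```text
t: 44.55
eef_pos: [545.3, 161.5, 237.1]
tcp_rot: [-1.568, 0.005, -0.037]
ft_force: [0.1, 0.2, -0.0]
opening: 0.376
```

```bash
python3 plan.py '[[530,40,225,-35,5,4],[504.5,-181,100,-90,5,6]]'
```

```text
now [545.3 161.5 237.1] -2.1 rot [-89.82   0.31  -2.1 ] open 35.7 F [ 0.1  0.2 -0. ] t 44.55
[[[-0.27, 0.3, -3.05], [0, 8.2, 0], 5], [[0.17, 0.3, -3.06], [0, 8.2, 0], 5], [[0.6, 0.3, -3.0], [0, 8.2, 0], 5], [[1.03, 0.3, -2.88], [0, 8.2, 0], 5], [[1.76, 2.08, -3.26], [0, 9.2, 0], 5]]
[[[2.26, 2.08, -2.94], [0, 9.2, 0], 5], [[2.7, 2.08, -2.54], [0, 9.2, 0], 5], [[3.07, 2.08, -2.08], [0, 9.2, 0], 5], [[3.36, 2.08, -1.56], [0, 9.2, 0], 5], [[3.57, 2.08, -1.01], [0, 9.2, 0], 5]]
```

{"api": "apply_moves", "payload": {"increments": [[[-0.27, 0.3, -3.05], [0, 8.2, 0], 5], [[0.17, 0.3, -3.06], [0, 8.2, 0], 5], [[0.6, 0.3, -3.0], [0, 8.2, 0], 5], [[1.03, 0.3, -2.88], [0, 8.2, 0], 5], [[1.76, 1.5, -3.26], [0, 9.2, 0], 5]]}}

```text
t: 45.18
eef_pos: [527.4, 1.0, 213.9]
tcp_rot: [-1.563, -0.003, -0.788]
ft_force: [-0.5, 0.4, 0.8]
opening: 0.527
```

{"api": "apply_moves", "payload": {"increments": [[[2.26, 2.08, -2.94], [0, 9.2, 0], 5], [[2.7, 2.08, -2.54], [0, 9.2, 0], 5], [[3.07, 2.08, -2.08], [0, 9.2, 0], 5], [[3.36, 2.08, -1.56], [0, 9.2, 0], 5], [[3.3, 2.08, -1.01], [0, 9, 0], 5]]}}

```text
t: 45.8
eef_pos: [501.8, -186.2, 106.8]
tcp_rot: [-1.558, 0.002, -1.615]
ft_force: [0.0, -0.4, -0.4]
opening: 0.526
```

```bash
python3 - <<'E'
from strips import *
plan([[504.5,-181,30,-90,5,3],[504.5,-181,9,-90,5,2]])
p=read_camera("side"); marks(p,["strip0_mid"])
p=read_camera("top"); marks(p,["strip0_mid"]); mat_strips(p)
E
```

```text
now [ 501.8 -186.2  106.8] -92.5 rot [-89.28   0.14 -92.5 ] open 50.0 F [ 0.  -0.4 -0.4] t 45.8
[[[-0.18, 2.56, 0.08], [0, -0.8, 0], 5], [[-0.18, 2.56, 0.09], [0, -0.8, 0], 5], [[-0.17, 2.56, 0.09], [0, -0.8, 0], 5], [[0.0, 1.05, 0.0], [0, -0.0, 0], 5], [[0.0, 1.05, 0.0], [0, -0.0, 0], 5]]
strip0_mid 0.68 [537.  64. 132.] [234. 147.]
strip0_mid 0.51 [ 499. -185.   18.] [270. 231.]
strip0_mid 0.69 [540.  67. 139.] [198. 170.]
strip0_mid 0.24 [604.  63. 122.] [201. 146.]
```

{"api": "apply_moves", "payload": {"increments": [[[-0.18, 2.4, 0.1], [-0.7, -0.9, 0], 5], [[-0.18, 2.4, 0.1], [0, -0.9, 0], 5], [[-0.17, 2.4, 0.1], [0, -0.8, 0], 5], [[0, 1, 0], [0, 0, 0], 5], [[0, 0, 0], [0, 0, 0], 5]]}}

```text
t: 46.62
eef_pos: [508.8, -176.0, 27.3]
tcp_rot: [-1.565, -0.0, -1.549]
ft_force: [0.3, 0.3, 0.0]
opening: 0.525
```

```bash
python3 - <<'E'
from strips import *
plan([[504.5,-181,9,-90,5,2]])
p=read_camera("side"); marks(p,["strip0_mid"])
E
```

```text
now [ 508.8 -176.    27.3] -88.73 rot [-8.966e+01 -2.000e-02 -8.873e+01] open 49.9 F [0.3 0.3 0. ] t 46.625
[[[0.25, 0.92, -0.22], [0, 0.6, 0], 5], [[0.25, 0.92, -0.22], [0, 0.6, 0], 5]]
strip0_mid 0.7 [ 742. -224.    4.] [346. 211.]
strip0_mid 0.64 [535. 162. 133.] [217. 131.]
strip0_mid 0.58 [535.  66. 134.] [233. 146.]
```

{"api": "apply_moves", "payload": {"increments": [[[0.25, 0.92, -0.22], [-0.2, 0.6, 0], 5], [[0.25, 0.8, -0.2], [0, 0.6, 0], 5], [[0, 0, 0], [0, 0, 0], 1.5], [[0, 0, 0], [0, 0, 0], 1.5], [[0, 0, 0], [0, 0, 0], 1.5]]}}

```text
t: 47.35
eef_pos: [505.2, -182.3, 11.0]
tcp_rot: [-1.566, -0.002, -1.572]
ft_force: [0.4, 0.0, -0.1]
opening: 0.265
```

{"api": "apply_moves", "payload": {"increments": [[[0, 0, 0], [0, 0, 0], 1.5], [[0, 0, 0], [0, 0, 0], 1.5], [[0, 0, 0], [0, 0, 0], 1.5], [[0, 0, 0], [0, 0, 0], 1.5], [[0, 0, 0], [0, 0, 0], 1.5]]}}

```text
t: 47.98
eef_pos: [505.2, -182.2, 11.1]
tcp_rot: [-1.565, -0.002, -1.572]
ft_force: [0.4, -0.1, -1.1]
opening: 0.211
```

```bash
python3 plan.py '[[504.5,-181,150,-90,1.5,3],[510,-60,215,-52,1.5,4],[523,210.9,215,-2.1,1.5,6]]'
```

```text
now [ 505.2 -182.2   11.1] -90.07 rot [-89.69  -0.11 -90.07] open 20.1 F [ 0.4 -0.1 -1.1] t 47.975
[[[-0.04, -4.63, -0.02], [0, -0.0, 0], 1.5], [[-0.04, -4.63, -0.02], [0, -0.0, 0], 1.5], [[-0.04, -4.63, -0.02], [0, -0.0, 0], 1.5], [[-3.02, -1.62, 0.14], [0, -9.5, 0], 1.5], [[-2.96, -1.62, 0.63], [0, -9.5, 0], 1.5]]
[[[-2.82, -1.62, 1.11], [0, -9.5, 0], 1.5], [[-2.59, -1.62, 1.56], [0, -9.5, 0], 1.5], [[-3.42, -0.0, 2.95], [0, -8.3, 0], 1.5], [[-2.96, -0.0, 3.41], [0, -8.3, 0], 1.5], [[-2.44, -0.0, 3.81], [0, -8.3, 0], 1.5]]
[[[-1.86, -0.0, 4.12], [0, -8.3, 0], 1.5], [[-1.24, -0.0, 4.35], [0, -8.3, 0], 1.5], [[-0.6, -0.0, 4.48], [0, -8.3, 0], 1.5]]
```

{"api": "apply_moves", "payload": {"increments": [[[-0.04, -4.63, 0], [0, 0, 0], 1.5], [[-0.04, -4.63, 0], [0, 0, 0], 1.5], [[-0.04, -4.63, 0], [0, 0, 0], 1.5], [[-3.02, -1.62, 0.14], [0, -9.5, 0], 1.5], [[-2.96, -1.62, 0.63], [0, -9.5, 0], 1.5]]}}

```text
t: 48.6
eef_pos: [506.5, -120.2, 186.3]
tcp_rot: [-1.568, -0.001, -1.235]
ft_force: [-0.0, -0.4, -1.2]
opening: 0.207
```

{"api": "apply_moves", "payload": {"increments": [[[-2.82, -1.62, 1.11], [0, -9.5, 0], 1.5], [[-2.59, -1.62, 1.56], [0, -9.5, 0], 1.5], [[-3.42, 0, 2.95], [0, -8.3, 0], 1.5], [[-2.96, 0, 3.41], [0, -8.3, 0], 1.5], [[-2.44, 0, 3.81], [0, -8.3, 0], 1.5]]}}

```text
t: 49.22
eef_pos: [512.1, 81.0, 221.5]
tcp_rot: [-1.569, -0.006, -0.445]
ft_force: [0.5, -0.0, -1.5]
opening: 0.206
```

```bash
python3 plan.py '[[522.5,210.9,208,-2.1,1.5,3],[522.5,210.9,172,-2.1,1.5,2]]'
```

```text
now [512.1  81.  221.5] -25.48 rot [-89.9   -0.34 -25.48] open 19.6 F [ 0.5 -0.  -1.5] t 49.225
[[[-1.55, 0.45, 4.06], [0, -7.8, 0], 1.5], [[-0.99, 0.45, 4.23], [0, -7.8, 0], 1.5], [[-0.4, 0.45, 4.32], [0, -7.8, 0], 1.5], [[0.0, 1.8, 0.0], [0, 0.0, 0], 1.5], [[0.0, 1.8, 0.0], [0, 0.0, 0], 1.5]]
```

{"api": "apply_moves", "payload": {"increments": [[[-1.55, 0.45, 4.0], [0, -7.8, 0.3], 1.5], [[-0.99, 0.45, 4.1], [0, -7.8, 0], 1.5], [[-0.3, 0.45, 3.8], [0, -7.4, 0], 1.5], [[0, 1.8, 0], [0, 0, 0], 1.5], [[0, 1.8, 0], [0, 0, 0], 1.5]]}}

```text
t: 49.85
eef_pos: [520.7, 211.6, 171.7]
tcp_rot: [-1.569, -0.003, -0.022]
ft_force: [-0.4, -0.8, -1.1]
opening: 0.209
```

```bash
python3 plan.py '[[522.5,210.9,154,-2.1,1.5,2],[522.5,210.9,147,-2.1,1.5,3]]'
```

```text
now [520.7 211.6 171.7] -1.29 rot [-89.89  -0.19  -1.29] open 19.8 F [-0.4 -0.8 -1.1] t 49.85
[[[0.09, 0.89, -0.03], [0, 0.4, 0], 1.5], [[0.09, 0.89, -0.03], [0, 0.4, 0], 1.5], [[0.0, 0.23, 0.0], [0, -0.0, 0], 1.5], [[0.0, 0.23, 0.0], [0, -0.0, 0], 1.5], [[0.0, 0.23, 0.0], [0, -0.0, 0], 1.5]]
```

{"api": "apply_moves", "payload": {"increments": [[[0.09, 0.89, -0.03], [0, 0.4, 0.2], 1.5], [[0.09, 0.89, 0], [0, 0.4, 0], 1.5], [[0, 0.23, 0], [0, 0, 0], 1.5], [[0, 0.2, 0], [0, 0, 0], 1.5], [[0, 0, 0], [0, 0, 0], 1.5]]}}

```text
t: 50.48
eef_pos: [522.6, 210.8, 148.6]
tcp_rot: [-1.569, 0.001, -0.038]
ft_force: [0.9, -0.3, 0.3]
opening: 0.208
```

```bash
python3 plan.py '[[522.5,210.9,142.5,-2.1,1.5,2],[546.5,210.1,142.5,-2.1,1.5,3]]'
```

```text
now [522.6 210.8 148.6] -2.19 rot [-8.991e+01  6.000e-02 -2.190e+00] open 19.8 F [ 0.9 -0.3  0.3] t 50.475
[[[-0.01, 0.31, 0.0], [0, -0.0, 0], 1.5], [[-0.01, 0.31, 0.0], [0, -0.0, 0], 1.5], [[0.8, -0.0, 0.0], [0, -0.0, 0], 1.5], [[0.8, -0.0, 0.0], [0, -0.0, 0], 1.5], [[0.8, -0.0, 0.0], [0, -0.0, 0], 1.5]]
```

{"api": "apply_moves", "payload": {"increments": [[[0, 0.31, 0], [0, 0, 0], 1.5], [[0, 0.28, 0], [0, 0, 0], 1.5], [[0, 0, 0], [0, 0, 0], 1.5], [[0.5, 0, 0], [0, 0, 0], 1.5], [[0.5, 0, 0], [0, 0, 0], 1.5]]}}

```text
t: 51.1
eef_pos: [533.0, 210.5, 142.9]
tcp_rot: [-1.569, 0.001, -0.038]
ft_force: [-2.3, 0.2, -0.3]
opening: 0.205
```

{"api": "apply_moves", "payload": {"increments": [[[0.5, 0, 0], [0, 0, 0], 1.5], [[0.5, 0, 0], [0, 0, 0], 1.5], [[0.35, 0, 0], [0, 0, 0], 1.5], [[0, 0, 0], [0, 0, 0], 1.5], [[0, 0, 0], [0, 0, 0], 1.5]]}}

```text
t: 51.72
eef_pos: [546.5, 210.0, 142.8]
tcp_rot: [-1.569, 0.004, -0.038]
ft_force: [-4.6, -0.5, 2.4]
opening: 0.208
```

{"api": "apply_moves", "payload": {"increments": [[[0, 0.3, 0], [0, 0, 0], 1.5], [[0, 0.3, 0], [0, 0, 0], 1.5], [[0, 0.25, 0], [0, 0, 0], 1.5], [[0, 0, 0], [0, 0, 0], 1.5], [[0, 0, 0], [0, 0, 0], 1.5]]}}

```text
t: 52.35
eef_pos: [546.0, 210.0, 133.6]
tcp_rot: [-1.569, 0.004, -0.038]
ft_force: [-4.7, 0.8, 2.1]
opening: 0.205
```

{"api": "apply_moves", "payload": {"increments": [[[0, 0.2, 0], [0, 0, 0], 1.5], [[0, 0.2, 0], [0, 0, 0], 1.5], [[0, 0.1, 0], [0, 0, 0], 1.5], [[0, 0, 0], [0, 0, 0], 1.5], [[0, 0, 0], [0, 0, 0], 3]]}}

```text
t: 52.98
eef_pos: [546.8, 210.0, 130.3]
tcp_rot: [-1.569, 0.001, -0.038]
ft_force: [-0.4, -0.6, -0.5]
opening: 0.269
```

{"api": "apply_moves", "payload": {"increments": [[[0, 0, 0], [0, 0, 0], 3], [[0, 0, 0], [0, 0, 0], 3], [[0, -2, 0], [0, 0, 0], 3], [[0, -5, 0], [0, 0, 0], 3], [[0, -6, 0], [0, 0, 0], 4]]}}

```text
t: 53.6
eef_pos: [547.0, 209.2, 259.0]
tcp_rot: [-1.571, 0.007, -0.038]
ft_force: [0.9, 0.3, -0.7]
opening: 0.374
```

```bash
python3 plan.py '[[520,10,330,-45,5,4],[500,-110,330,-90,5,4],[500,-110,330,-92,5,2]]'
```

```text
now [547.  209.2 259. ] -2.2 rot [-90.01   0.39  -2.2 ] open 35.6 F [ 0.9  0.3 -0.7] t 53.6
! row 5 30.4138126514911 -11.25
! row 6 30.4138126514911 -11.25
! row 7 30.4138126514911 -11.25
! row 8 30.4138126514911 -11.25
[[[-0.48, -1.78, -5.0], [0, 10.7, 0], 5], [[0.45, -1.78, -5.01], [0, 10.7, 0], 5], [[1.38, -1.78, -4.83], [0, 10.7, 0], 5], [[2.25, -1.78, -4.49], [0, 10.7, 0], 5], [[1.77, -0.0, -2.47], [0, 11.2, 0], 5]]
[[[2.22, -0.0, -2.08], [0, 11.2, 0], 5], [[2.58, -0.0, -1.61], [0, 11.2, 0], 5], [[2.84, -0.0, -1.08], [0, 11.2, 0], 5], [[0.0, -0.0, 0.0], [0, 1.0, 0], 5], [[-0.0, -0.0, 0.0], [0, 1.0, 0], 5]]
```

{"api": "apply_moves", "payload": {"increments": [[[-0.48, -1.78, -5.0], [0, 10.4, 0], 5], [[0.45, -1.78, -5.01], [0, 10.4, 0], 5], [[1.38, -1.78, -4.83], [0, 10.4, 0], 5], [[2.25, -1.78, -4.49], [0, 10.4, 0], 5], [[1.77, 0, -2.47], [0, 10.4, 0], 5]]}}

```text
t: 54.22
eef_pos: [516.8, -24.8, 337.1]
tcp_rot: [-1.567, -0.003, -0.97]
ft_force: [1.0, 0.9, 0.7]
opening: 0.527
```

{"api": "apply_moves", "payload": {"increments": [[[2.22, 0, -3], [0, 10.4, 0], 5], [[2.58, 0, -3], [0, 10.4, 0], 5], [[2.84, 0, -2], [0, 10.4, 0], 5], [[2, 0, 0], [0, 4, 0], 5], [[0, 0, 0], [0, 0, 0], 5]]}}

```text
t: 54.85
eef_pos: [473.7, -154.4, 337.4]
tcp_rot: [-1.563, -0.001, -1.608]
ft_force: [-0.7, 0.4, -0.5]
opening: 0.526
```

```bash
python3 - <<'E'
from strips import *
s=read_camera("side"); marks(s,["strip0_mid","rail_bar","rail_hinge"]); save(s,"v1s",(190,90,270,170),5)
p=read_camera("top"); marks(p,["strip0_mid","rail_bar","rail_hinge"]); save(p,"v1",(130,110,210,210),5); mat_strips(p)
a=cv2.imread("pics/v1.png"); b=cv2.imread("pics/v1s.png"); c=np.zeros((500,800,3),np.uint8); c[:,:400]=a; c[:400,400:]=b; cv2.imwrite("pics/v1c.png",c)
plan([[560,100,330,-92,5,4],[654,134,300,-92,5,3],[653,134,249,-92,5,3]])
E
```

```text
strip0_mid 0.76 [533.  68. 132.] [232. 147.]
strip0_mid 0.58 [552.   3. 178.] [250. 143.]
rail_hinge 0.87 [631. 132. 154.] [249. 120.]
strip0_mid 0.65 [538.  70. 133.] [197. 171.]
strip0_mid 0.54 [539. 166. 138.] [159. 172.]
rail_bar 0.57 [651. 130. 263.] [162. 117.]
rail_hinge 0.76 [638. 133. 151.] [171. 132.]
now [ 473.9 -152.8  337.6] -91.97 rot [-8.959e+01 -7.000e-02 -9.197e+01] open 49.9 F [0.  0.6 0.1] t 55.25
! row 1 66.79296663500529 -0.007286917964631101
! row 2 66.79296663500529 -0.007286917964629917
! row 3 66.79296663500529 -0.007286917964627548
! row 4 66.79296663500529 -0.007286917964620443
[[[-6.39, 0.19, 1.94], [0, 0.0, 0], 5], [[-6.39, 0.19, 1.93], [0, 0.0, 0], 5], [[-6.39, 0.19, 1.93], [0, 0.0, 0], 5], [[-6.39, 0.19, 1.93], [0, 0.0, 0], 5], [[-1.24, 1.0, 3.09], [0, -0.0, 0], 5]]
[[[-1.24, 1.0, 3.09], [0, -0.0, 0], 5], [[-1.24, 1.0, 3.09], [0, -0.0, 0], 5], [[0.0, 1.7, -0.03], [0, -0.0, 0], 5], [[0.0, 1.7, -0.03], [0, -0.0, 0], 5], [[0.0, 1.7, -0.03], [0, -0.0, 0], 5]]
```

View pics/v1c.png

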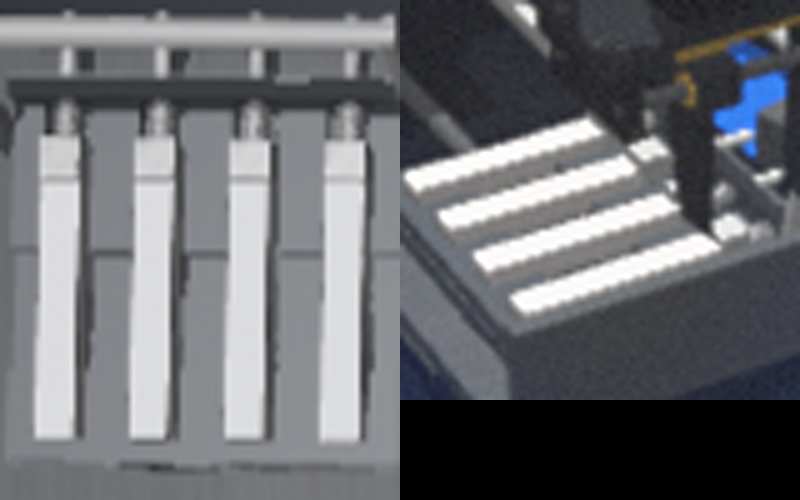

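All four strips are seated alike, with front ends level at crop row 440 and followers at row 155. Now the rail.

{"api": "apply_moves", "payload": {"increments": [[[-6, 0.2, 2.1], [0, 0, 0], 5], [[-6, 0, 2.1], [0, 0, 0], 5], [[-6, 0, 2.1], [0, 0, 0], 5], [[-6, 0, 2.1], [0, 0, 0], 5], [[-2, 1, 3], [0, 0, 0], 5]]}}

```text
t: 55.88
eef_pos: [596.9, 103.8, 327.2]
tcp_rot: [-1.56, -0.001, -1.606]
ft_force: [-0.2, -0.3, 0.4]
opening: 0.527
```

```bash
python3 plan.py '[[652,134,300,-92,5,3],[652,134,275,-92,5,2]]'
```

```text
now [596.9 103.8 327.2] -92.04 rot [-8.940e+01 -8.000e-02 -9.204e+01] open 50.1 F [-0.2 -0.3  0.4] t 55.875
[[[-1.07, 0.91, 1.8], [0, -0.0, 0], 5], [[-1.07, 0.91, 1.8], [0, -0.0, 0], 5], [[-1.07, 0.91, 1.8], [0, -0.0, 0], 5], [[-0.0, 1.25, 0.0], [0, -0.0, 0], 5], [[-0.0, 1.25, 0.0], [0, -0.0, 0], 5]]
```

{"api": "apply_moves", "payload": {"increments": [[[-1, 0.8, 1.8], [-0.6, 0, 0], 5], [[-0.9, 0.8, 1.8], [0, 0, 0], 5], [[-0.8, 0.8, 1.4], [0, 0, 0], 5], [[0, 0, 0], [0, 0, 0], 5], [[0, 0, 0], [0, 0, 0], 5]]}}

```text
t: 56.5
eef_pos: [649.7, 133.6, 300.6]
tcp_rot: [-1.574, -0.002, -1.6]
ft_force: [0.6, 0.1, -0.1]
opening: 0.525
```

```bash
python3 - <<'E'
from strips import *
plan([[652,134,247,-92,5,3],[652,134,247,-92,0.8,2]])
H=np.array([634,134.5,152]); print([(round(q,2),(H+110*np.array([-np.cos(q),0,np.sin(q)])).round(0)) for q in (1.75,1.0,0)])
E
```

```text
now [649.7 133.6 300.6] -91.7 rot [-90.16  -0.11 -91.7 ] open 49.9 F [ 0.6  0.1 -0.1] t 56.5
[[[-0.01, 1.79, 0.08], [0, 0.1, 0], 5], [[-0.01, 1.79, 0.08], [0, 0.1, 0], 5], [[-0.01, 1.79, 0.08], [0, 0.1, 0], 5], [[-0.0, -0.0, 0.0], [0, -0.0, 0], 0.8], [[-0.0, -0.0, 0.0], [0, -0.0, 0], 0.8]]
[(1.75, array([654., 134., 260.])), (1.0, array([575., 134., 245.])), (0, array([524., 134., 152.]))]
```

{"api": "apply_moves", "payload": {"increments": [[[0, 1.9, 0.08], [0, 0.1, 0], 5], [[0, 1.9, 0.08], [0, 0.1, 0], 5], [[0, 1.8, 0.08], [0, 0.1, 0], 5], [[0, 0, 0], [0, 0, 0], 0.8], [[0, 0, 0], [0, 0, 0], 0.8]]}}

```text
t: 57.12
eef_pos: [650.8, 131.7, 248.0]
tcp_rot: [-1.568, -0.001, -1.607]
ft_force: [-0.4, -0.1, 0.8]
opening: 0.372
```

{"api": "apply_moves", "payload": {"increments": [[[0, 0, 0], [0, 0, 0], 0.8], [[0, 0, 0], [0, 0, 0], 0.8], [[0, 0, 0], [0, 0, 0], 0.8], [[0, 0, 0], [0, 0, 0], 0.8], [[0, 0, 0], [0, 0, 0], 0.8]]}}

```text
t: 57.75
eef_pos: [651.6, 131.6, 250.0]
tcp_rot: [-1.564, -0.001, -1.607]
ft_force: [1.1, -0.0, -0.0]
opening: 0.14
```

```bash
python3 - <<'E'
from strips import *
s=readout.state(); x0=s["eef_pos"][0]; z0=s["eef_pos"][2]
# assume q=1.72 at start ; arc with pitch shift relative
q0=1.72; pts=[]
for q in np.linspace(q0,0,14)[1:]:
    dx=-110*(np.cos(q)-np.cos(q0)); dz=110*(np.sin(q)-np.sin(q0))
    pts.append([x0+dx,s["eef_pos"][1]-dx*.0367,z0+dz,-92,.8,1])
plan(pts,s)
E
```

```text
now [651.6 131.6 250. ] -92.1 rot [-8.963e+01 -5.000e-02 -9.210e+01] open 13.4 F [ 1.1 -0.  -0. ] t 57.75
[[[-0.0, -0.12, -1.45], [0, -0.1, 0], 0.8], [[-0.0, 0.07, -1.45], [0, -0.0, 0], 0.8], [[-0.0, 0.26, -1.43], [0, -0.0, 0], 0.8], [[-0.0, 0.45, -1.38], [0, -0.0, 0], 0.8], [[-0.0, 0.63, -1.31], [0, -0.0, 0], 0.8]]
[[[-0.0, 0.8, -1.22], [0, -0.0, 0], 0.8], [[-0.0, 0.95, -1.1], [0, -0.0, 0], 0.8], [[-0.0, 1.09, -0.97], [0, -0.0, 0], 0.8], [[-0.0, 1.2, -0.82], [0, -0.0, 0], 0.8], [[-0.0, 1.3, -0.65], [0, -0.0, 0], 0.8]]
[[[-0.0, 1.38, -0.47], [0, -0.0, 0], 0.8], [[-0.0, 1.43, -0.29], [0, -0.0, 0], 0.8], [[-0.0, 1.45, -0.1], [0, -0.0, 0], 0.8]]
```

{"api": "apply_moves", "payload": {"increments": [[[0, -0.12, -1.5], [0, 0, 0], 0.8], [[0, 0.07, -1.5], [0, 0, 0], 0.8], [[0, 0.26, -1.45], [0, 0, 0], 0.8], [[0, 0.45, -1.4], [0, 0, 0], 0.8], [[0, 0.63, -1.3], [0, 0, 0], 0.8]]}}

```text
t: 58.38
eef_pos: [586.2, 134.7, 241.9]
tcp_rot: [-1.541, 0.002, -1.608]
ft_force: [5.9, 0.7, 2.6]
opening: 0.139
```

```bash
cat > arc.py <<'E'
from strips import *
s=readout.state(); x,y,z=s["eef_pos"]; H=np.array([633,139,152-11.5]); dx,dz=x-H[0],z-H[2]; q0=np.arctan2(dz,-dx); r=np.hypot(dx,dz); print("q",q0,"r",r)
n=int(np.ceil(q0/.14))
pts=[[H[0]-110*np.cos(q),y-(H[0]-110*np.cos(q)-x)*.0367,H[2]+110*np.sin(q),-92,.8,1] for q in np.linspace(q0,0,n+1)[1:]]
plan(pts,s)
E
python3 arc.py
```

```text
q 1.1383336984138088 r 111.65680460966072
now [586.2 134.7 241.9] -92.13 rot [-88.27   0.13 -92.13] open 13.3 F [5.9 0.7 2.6] t 58.375
[[[0.0, 0.81, -1.15], [0, -0.1, 0], 0.8], [[-0.0, 0.81, -1.13], [0, -0.0, 0], 0.8], [[-0.0, 0.95, -1.02], [0, -0.0, 0], 0.8], [[-0.0, 1.07, -0.89], [0, -0.0, 0], 0.8], [[-0.0, 1.17, -0.75], [0, -0.0, 0], 0.8]]
[[[-0.0, 1.26, -0.6], [0, -0.0, 0], 0.8], [[-0.0, 1.32, -0.43], [0, -0.0, 0], 0.8], [[-0.0, 1.37, -0.26], [0, -0.0, 0], 0.8], [[-0.0, 1.39, -0.09], [0, -0.0, 0], 0.8]]
```

{"api": "apply_moves", "payload": {"increments": [[[0, 0.85, -1.2], [-0.6, 0, 0], 0.8], [[0, 0.85, -1.2], [-0.6, 0, 0], 0.8], [[0, 0.95, -1.05], [-0.3, 0, 0], 0.8], [[0, 1.1, -0.9], [-0.2, 0, 0], 0.8], [[0, 1.2, -0.75], [0, 0, 0], 0.8]]}}

```text
t: 59.0
eef_pos: [537.5, 137.5, 193.2]
tcp_rot: [-1.558, 0.005, -1.608]
ft_force: [6.9, 1.5, 2.0]
opening: 0.139
```

```bash
python3 arc.py
```

```text
q 0.5048156377523876 r 109.06084771742107
now [537.5 137.5 193.2] -92.13 rot [-89.28   0.27 -92.13] open 13.2 F [6.9 1.5 2. ] t 59.0
[[[0.0, 1.21, -0.68], [0, -0.1, 0], 0.8], [[-0.0, 1.32, -0.43], [0, -0.0, 0], 0.8], [[-0.0, 1.36, -0.26], [0, -0.0, 0], 0.8], [[-0.0, 1.38, -0.09], [0, -0.0, 0], 0.8]]
```

{"api": "apply_moves", "payload": {"increments": [[[0, 1.2, -0.6], [-0.3, 0, 0], 0.8], [[0, 1.3, -0.43], [-0.3, 0, 0], 0.8], [[0, 1.35, -0.26], [0, 0, 0], 0.8], [[0, 1.3, -0.09], [0, 0, 0], 0.8], [[0, 0.4, 0], [0, 0, 0], 0.8]]}}

```text
t: 59.62
eef_pos: [525.4, 138.7, 137.8]
tcp_rot: [-1.562, 0.006, -1.608]
ft_force: [-10.7, -1.8, 48.4]
opening: 0.142
```

```bash
python3 - <<'E'
from strips import *
plan([[524,138.5,141,-92,.8,1]])
for c in("side","top"):
    s=read_camera(c); marks(s,["rail_bar","rail_hinge","strip0_mid"])
E
```

```text
now [525.4 138.7 137.8] -92.12 rot [-89.5    0.34 -92.12] open 13.5 F [-10.7  -1.8  48.4] t 59.625
[[[0.02, -0.32, -0.14], [0, -0.1, 0], 0.8]]
rail_bar 0.51 [525. 138. 155.] [218. 129.]
rail_hinge 0.83 [632. 131. 155.] [249. 120.]
strip0_mid 0.67 [533.  66. 134.] [233. 147.]
rail_bar 0.96 [520. 139. 155.] [169. 179.]
rail_bar 0.47 [537. 113. 135.] [181. 172.]
rail_hinge 0.77 [634. 134. 152.] [170. 133.]
strip0_mid 0.7 [537.  68. 135.] [198. 172.]
```

{"api": "apply_moves", "payload": {"increments": [[[0, 0, 0], [0, 0, 0], 0.8], [[0, 0, 0], [0, 0, 0], 4], [[0, 0, 0], [0, 0, 0], 4], [[0, 0, 0], [0, 0, 0], 4], [[0, -2, 0], [0, 0, 0], 4]]}}

```text
t: 60.65
eef_pos: [521.1, 138.0, 153.9]
tcp_rot: [-1.574, 0.004, -1.608]
ft_force: [-0.5, 1.4, 0.3]
opening: 0.418
```

{"api": "apply_moves", "payload": {"increments": [[[0, -4, 0], [0, 0, 0], 4], [[0, -6, 0], [0, 0, 0], 4], [[3, -1, 0], [0, 0, 0], 4], [[6, 0, 0], [0, 0, 0], 4], [[6, 0, 0], [0, 0, 0], 4]]}}

```text
t: 61.28
eef_pos: [514.6, -13.0, 266.0]
tcp_rot: [-1.578, 0.003, -1.601]
ft_force: [0.5, -1.1, -0.5]
opening: 0.418
```

```bash
python3 - <<'E'
from strips import *
s=read_camera("side"); marks(s,["rail_bar","strip0_mid","plate_top"]); save(s,"w1s",(190,90,290,170),4)
p=read_camera("top"); marks(p,["rail_bar","strip0_mid","plate_top"]); save(p,"w1",(130,110,230,210),4)
a=cv2.imread("pics/w1.png"); b=cv2.imread("pics/w1s.png"); c=np.zeros((400,800,3),np.uint8); c[:,:400]=a; c[:320,400:]=b; cv2.imwrite("pics/w1c.png",c)
plan([[548,-60,240,-92,0,4]])
E
```

```text
rail_bar 0.84 [523. 139. 159.] [217. 128.]
strip0_mid 0.54 [532.  64. 133.] [233. 147.]
strip0_mid 0.34 [535. 109. 136.] [226. 138.]
plate_top 0.78 [549.   1. 177.] [249. 144.]
plate_top 0.21 [ 755. -125.    3.] [328. 191.]
rail_bar 0.67 [522. 135. 156.] [170. 178.]
now [515.1 -10.6 265.8] -91.73 rot [-90.41   0.19 -91.73] open 39.9 F [-1.5 -0.3 -0. ] t 61.675
[[[1.21, 0.65, 0.86], [0, 0.1, 0], 0], [[1.21, 0.65, 0.86], [0, 0.1, 0], 0], [[1.21, 0.65, 0.86], [0, 0.1, 0], 0], [[1.21, 0.65, 0.86], [0, 0.1, 0], 0]]
```

View pics/w1c.png

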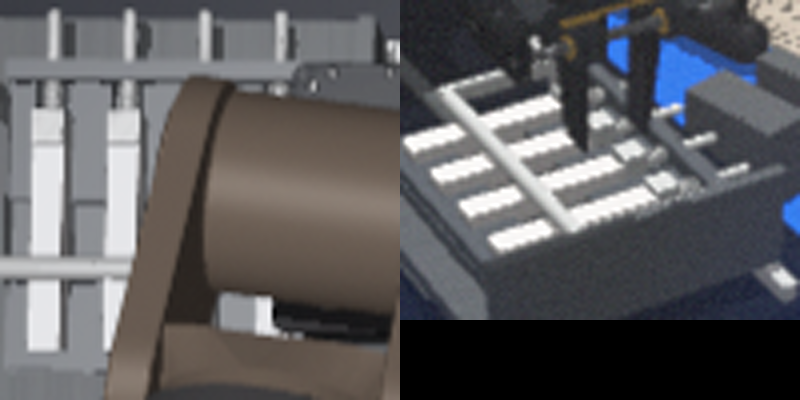

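The strips lie under the shut rail, with its bar at crop px (510,160) in the side half. The nets put the bar 3 to 5 mm high, so I'll press it down with closed fingers to be sure.

{"api": "apply_moves", "payload": {"increments": [[[-3.5, 1, 0.2], [0, 0, 0], 0], [[-3.7, 2, 0.2], [0, 0, 0], 0], [[-3.7, 2, 0.2], [0, 0, 0], 0], [[-3.3, 2, 0], [0, 0, 0], 0], [[0, 0, 0], [0, 0, 0], 0]]}}

```text
t: 62.3
eef_pos: [524.2, 140.8, 194.1]
tcp_rot: [-1.578, 0.003, -1.593]
ft_force: [0.2, -0.5, 0.4]
opening: 0.009
```

```bash
python3 plan.py '[[523,138.8,166,-92,0,3]]'
```

```text
now [524.2 140.8 194.1] -91.29 rot [-90.39   0.17 -91.29] open 0.8 F [ 0.2 -0.5  0.4] t 62.3
[[[0.07, 0.94, -0.04], [0, 0.2, 0], 0], [[0.07, 0.94, -0.04], [0, 0.2, 0], 0], [[0.07, 0.94, -0.04], [0, 0.2, 0], 0]]
```

{"api": "apply_moves", "payload": {"increments": [[[0.1, 0.94, -0.04], [0, 0.2, 0], 0], [[0.1, 0.94, -0.04], [0, 0.2, 0], 0], [[0, 0.9, 0], [0, 0, 0], 0], [[0, 0.3, 0], [0, 0, 0], 0], [[0, 0.3, 0], [0, 0, 0], 0]]}}

```text
t: 62.92
eef_pos: [523.4, 137.5, 159.3]
tcp_rot: [-1.576, 0.003, -1.602]
ft_force: [0.1, 0.1, -0.1]
opening: 0.005
```

{"api": "apply_moves", "payload": {"increments": [[[0, 0.2, 0], [0, 0, 0], 0], [[0, 0.2, 0], [0, 0, 0], 0], [[0, 0.2, 0], [0, 0, 0], 0], [[0, 0.2, 0], [0, 0, 0], 0], [[0, 0.2, 0], [0, 0, 0], 0]]}}

```text
t: 63.55
eef_pos: [523.6, 137.5, 158.9]
tcp_rot: [-1.569, 0.005, -1.602]
ft_force: [-7.9, -1.0, 21.2]
opening: 0.003
```

Bar top measured by contact at 158.9, so the bar centre is at 151.9 and the rail is fully shut. Next, go round in front of the end plate.

```bash
python3 plan.py '[[523.5,137.5,220,-92,0,2],[550,-55,235,-92,0,4],[550,-55,130,-92,0,4]]'
```

```text
now [523.6 137.5 158.9] -91.78 rot [-89.89   0.26 -91.78] open 0.3 F [-7.9 -1.  21.2] t 63.55
[[[0.0, -3.06, -0.0], [0, 0.1, 0], 0], [[0.0, -3.06, -0.0], [0, 0.1, 0], 0], [[4.79, -0.38, 0.83], [0, -0.0, 0], 0], [[4.79, -0.38, 0.83], [0, -0.0, 0], 0], [[4.79, -0.38, 0.83], [0, -0.0, 0], 0]]
[[[4.79, -0.38, 0.83], [0, -0.0, 0], 0], [[-0.0, 2.62, 0.0], [0, -0.0, 0], 0], [[-0.0, 2.62, 0.0], [0, -0.0, 0], 0], [[-0.0, 2.62, 0.0], [0, -0.0, 0], 0], [[-0.0, 2.62, 0.0], [0, -0.0, 0], 0]]
```

{"api": "apply_moves", "payload": {"increments": [[[0, -3, 0], [0, 0.1, 0], 0], [[0, -3, 0], [0, 0.1, 0], 0], [[4.8, -0.4, 0.8], [0, 0, 0], 0], [[4.8, -0.4, 0.8], [0, 0, 0], 0], [[4.8, -0.4, 0.8], [0, 0, 0], 0]]}}

```text
t: 64.18
eef_pos: [543.2, -9.1, 234.1]
tcp_rot: [-1.565, 0.005, -1.601]
ft_force: [0.5, 0.8, -0.1]
opening: 0.007
```

{"api": "apply_moves", "payload": {"increments": [[[4.8, -0.4, 0.8], [0, 0, 0], 0], [[0, 0, 0], [0, 0, 0], 0], [[0, 3.5, 0], [0, 0, 0], 0], [[0, 3.5, 0], [0, 0, 0], 0], [[0, 3.5, 0], [0, 0, 0], 0]]}}

```text
t: 64.8
eef_pos: [552.2, -60.7, 133.6]
tcp_rot: [-1.557, 0.003, -1.605]
ft_force: [0.6, -0.5, -0.0]
opening: 0.006
```

```bash
python3 plan.py '[[551,-20,125,-92,0,2],[551,0,125,-92,0,3]]'; python3 -c "
from strips import *
p=read_camera('side'); marks(p,['rail_bar','plate_top','board_mid','board_foot'])"
```

```text
now [552.2 -60.7 133.6] -91.97 rot [-89.22   0.19 -91.97] open 0.6 F [ 0.6 -0.5 -0. ] t 64.8
[[[-2.03, 0.43, -0.13], [0, 0.0, 0], 0], [[-2.03, 0.43, -0.13], [0, 0.0, 0], 0], [[-0.67, -0.0, -0.02], [0, -0.0, 0], 0], [[-0.67, -0.0, -0.02], [0, -0.0, 0], 0], [[-0.67, -0.0, -0.02], [0, -0.0, 0], 0]]
rail_bar 0.83 [524. 139. 158.] [217. 129.]
plate_top 0.75 [549.   0. 176.] [250. 144.]
plate_top 0.71 [ 510. -439.   85.] [337. 277.]
board_mid 0.95 [ 307. -455.   55.] [268. 329.]
board_mid 0.57 [ 508. -439.   86.] [337. 277.]
board_foot 0.88 [ 510. -441.   13.] [334. 296.]
board_foot 0.79 [ 310. -456.   -2.] [269. 343.]
```

{"api": "apply_moves", "payload": {"increments": [[[-2, 0.8, 0], [-0.7, 0, 0], 0], [[-2, 0, 0], [0, 0, 0], 0], [[-1, 0, 0], [0, 0, 0], 0], [[-1.5, 0, 0], [0, 0, 0], 0], [[-2, 0, 0], [0, 0, 0], 0]]}}

```text
t: 65.68
eef_pos: [557.7, 24.4, 132.8]
tcp_rot: [-1.561, -0.001, -1.605]
ft_force: [1.9, -9.3, -6.3]
opening: 0.003
```

{"api": "apply_moves", "payload": {"increments": [[[-2, 0, 0], [0, 0, 0], 0], [[-2, 0, 0], [0, 0, 0], 0], [[-2, 0, 0], [0, 0, 0], 0], [[-2, 0, 0], [0, 0, 0], 0], [[-2, 0, 0], [0, 0, 0], 0]]}}

```text
t: 66.3
eef_pos: [561.5, 123.1, 133.1]
tcp_rot: [-1.559, -0.009, -1.603]
ft_force: [3.7, -8.6, -5.3]
opening: 0.008
```

{"api": "apply_moves", "payload": {"increments": [[[-1.5, 0, 0], [0, 0, 0], 0], [[-1.2, 0, 0], [0, 0, 0], 0], [[-1, 0, 0], [0, 0, 0], 0], [[-0.8, 0, 0], [0, 0, 0], 0], [[-0.5, 0, 0], [0, 0, 0], 0]]}}

```text
t: 66.92
eef_pos: [562.9, 164.7, 133.6]
tcp_rot: [-1.561, -0.029, -1.598]
ft_force: [1.1, -53.7, 0.5]
opening: 0.005
```

{"api": "apply_moves", "payload": {"increments": [[[-0.4, 0, 0], [0, 0, 0], 0], [[-0.4, 0, 0], [0, 0, 0], 0], [[-0.4, 0, 0], [0, 0, 0], 0], [[-0.4, 0, 0], [0, 0, 0], 0], [[-0.4, 0, 0], [0, 0, 0], 0]]}}

```text
t: 67.55
eef_pos: [562.6, 163.3, 134.1]
tcp_rot: [-1.568, -0.062, -1.598]
ft_force: [0.8, -32.0, -1.5]
opening: 0.006
```

{"api": "apply_moves", "payload": {"increments": [[[0, 0, 0], [0, 0, 1.5], 0], [[3, 0, 0], [0, 0, 2], 0], [[5, -1, 0], [0, 0, 0], 0], [[5, -3, 0], [0, 0, 0], 0], [[6, -3, 0], [0, 0, 0], 0]]}}

```text
t: 68.18
eef_pos: [557.5, -23.4, 205.9]
tcp_rot: [-1.566, 0.002, -1.592]
ft_force: [0.9, -0.2, -0.2]
opening: 0.006
```

{"api": "apply_moves", "payload": {"increments": [[[6, -3, 0], [0, 0, 0], 2], [[6, -3, 0], [0, 0, 0], 4], [[6, 0, 0], [0, 0, 0], 4], [[6, 0, 0], [0, 0, 0], 4], [[0, 0, 0], [0, 0, 0], 4]]}}

```text
t: 68.8
eef_pos: [552.5, -261.3, 268.5]
tcp_rot: [-1.554, -0.001, -1.593]
ft_force: [-1.0, 1.1, -0.7]
opening: 0.411
```

```bash
python3 - <<'E'
from strips import *
from collections import defaultdict
acc=defaultdict(list)
for i in range(4):
  for c in ("side","top"):
    p=read_camera(c)
    for n in ("rail_bar","plate_top","lip_face","board_mid","board_foot"):
        for d in nets.mark_of(p,n):
            if d["confidence"]>.3: acc[n,c].append(toW(p,d["point"]))
  if c=="top" and i==0: save(p,"b1",(60,100,260,230),4)
for k,v in acc.items():
    print(k,[a.round(0).tolist() for a in v])
# board yaw from top image: white pixels near rack at z=154
im=p["img"].astype(int); 
plan([[510,-300,240,-92,4,5]])
save(p,"b2",(360,130,420,230),6)
E
```

```text
('rail_bar', 'side') [[529.0, 313.0, 156.0], [758.0, -125.0, 3.0], [528.0, 314.0, 156.0], [539.0, 240.0, 132.0], [528.0, 313.0, 155.0], [530.0, 314.0, 159.0]]
('lip_face', 'side') [[558.0, 130.0, 76.0], [554.0, 129.0, 75.0], [558.0, 130.0, 77.0], [759.0, -128.0, 4.0], [559.0, 129.0, 75.0]]
('board_mid', 'side') [[507.0, -436.0, 86.0], [310.0, -451.0, 53.0], [309.0, -456.0, 55.0], [508.0, -440.0, 87.0], [311.0, -453.0, 54.0], [730.0, -336.0, 3.0], [508.0, -438.0, 84.0], [308.0, -455.0, 53.0], [507.0, -440.0, 85.0]]
('board_foot', 'side') [[508.0, -443.0, 13.0], [310.0, -454.0, -3.0], [507.0, -440.0, 11.0], [309.0, -457.0, -4.0], [310.0, -456.0, -6.0], [307.0, -454.0, -4.0], [509.0, -437.0, 13.0]]
('rail_bar', 'top') [[528.0, 311.0, 157.0], [641.0, 310.0, 155.0], [529.0, 312.0, 153.0], [528.0, 312.0, 156.0], [526.0, 313.0, 156.0]]
('plate_top', 'top') [[561.0, 180.0, 176.0], [561.0, 180.0, 178.0], [540.0, 290.0, 136.0], [565.0, 175.0, 177.0], [545.0, 242.0, 137.0], [567.0, 176.0, 177.0]]
('lip_face', 'top') [[562.0, 136.0, 77.0], [528.0, 314.0, 156.0], [543.0, 288.0, 134.0], [560.0, 13
[... 211 characters left out ...]
.0], [310.0, -454.0, 52.0], [509.0, -440.0, 88.0], [313.0, -453.0, 48.0]]
('board_foot', 'top') [[309.0, -452.0, -2.0], [512.0, -437.0, 11.0], [515.0, -441.0, 11.0], [307.0, -455.0, -4.0], [306.0, -454.0, -4.0], [511.0, -440.0, 11.0], [513.0, -442.0, 13.0], [308.0, -455.0, -3.0]]
('plate_top', 'side') [[555.0, 178.0, 175.0], [559.0, 177.0, 175.0], [553.0, 177.0, 175.0], [512.0, -441.0, 12.0]]
now [ 552.9 -258.   268.1] -91.04 rot [-8.910e+01 -4.000e-02 -9.104e+01] open 40.1 F [-0.1  0.3 -0.3] t 71.2
[[[0.86, 0.56, -0.84], [0, 0.2, 0], 4], [[0.86, 0.56, -0.84], [0, 0.2, 0], 4], [[0.86, 0.56, -0.84], [0, 0.2, 0], 4], [[0.86, 0.56, -0.83], [0, 0.2, 0], 4], [[0.87, 0.56, -0.83], [0, 0.2, 0], 4]]
```

View pics/b2.png

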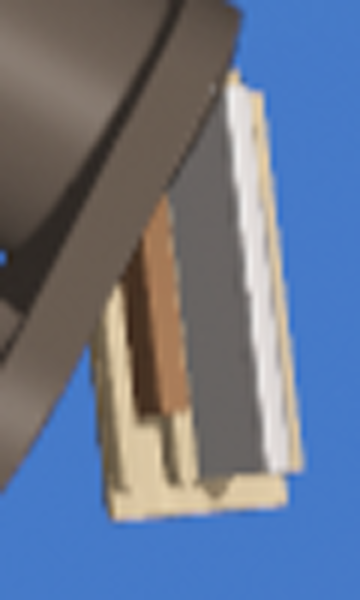

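View pics/b1.png

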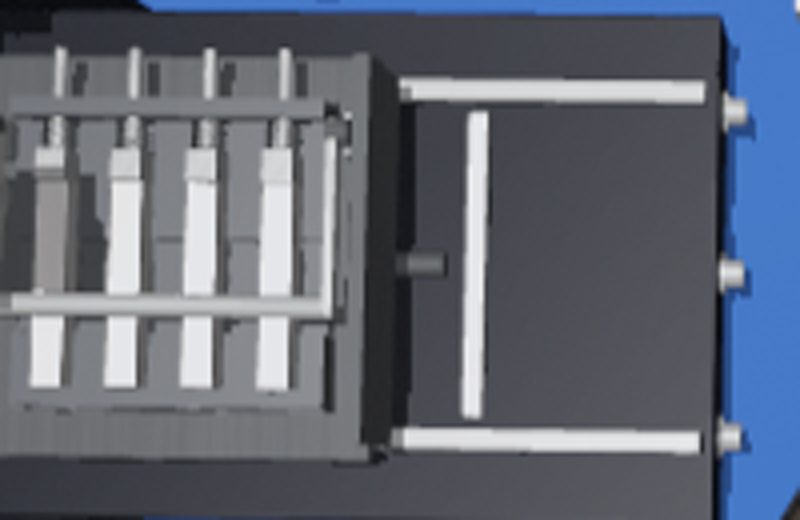

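The bed is in: the lip shows at crop px (475,262) and the fixture has moved left. The rack crop shows the board's white top edge running from (238,85) to (278,470).

```bash
python3 - <<'E'
from strips import *
p=read_camera("top")
y=lambda u,v,z:ray(p,(60+u/4-.4,100+v/4-.4),z).round(1)
print("lip inner top/bot",y(469,112,87),y(462,415,87)," outer",y(488,112,87),y(482,415,87))
print("plate top edge",y(370,60,175),y(363,455,175))
g=p["img"].astype(int).mean(2)
for r in (150,165,180): print(r,g[r,146:184].astype(int).tolist())
# board top
r0=lambda u,v:ray(p,(360+u/6-.4,130+v/6-.4),154).round(1)
A,B=r0(240,85),r0(277,470); d=A-B; print("board",A,B,np.degrees(np.arctan2(d[1],d[0])), np.linalg.norm(d))
for r in range(146,208,6): print(r,g[r,384:414].astype(int).tolist())
E
```

```text
lip inner top/bot [659.7 129.4  87. ] [460.1 137.1  87. ]  outer [659.4 116.8  87. ] [459.8 123.9  87. ]
plate top edge [677.2 173.2 175. ] [434.3 180.7 175. ]
150 [120, 110, 121, 122, 118, 80, 40, 41, 41, 42, 42, 42, 41, 29, 26, 25, 26, 33, 69, 69, 70, 70, 70, 69, 70, 71, 70, 71, 70, 71, 121, 231, 230, 231, 227, 171, 49, 73]
165 [122, 116, 122, 121, 118, 60, 41, 41, 41, 40, 42, 41, 45, 64, 65, 71, 111, 111, 112, 112, 112, 112, 112, 110, 92, 43, 73, 73, 73, 93, 179, 231, 231, 231, 225, 116, 75, 76]
180 [88, 122, 122, 120, 99, 40, 40, 42, 41, 41, 41, 40, 34, 28, 28, 27, 36, 73, 74, 74, 74, 75, 74, 74, 74, 75, 75, 76, 76, 108, 207, 231, 231, 229, 201, 70, 78, 78]
board [ 590.8 -434.6  154. ] [ 432.3 -443.4  154. ] 3.1778280309869475 158.74410225265058
146 [94, 93, 93, 92, 93, 92, 93, 92, 93, 93, 96, 72, 80, 134, 228, 224, 218, 207, 196, 189, 130, 131, 130, 130, 130, 130, 130, 130, 130, 130]
152 [93, 92, 92, 93, 92, 93, 94, 96, 73, 78, 100, 100, 101, 103, 165, 225, 222, 214, 172, 194, 166, 130, 129, 130, 131, 130, 130, 130, 130, 130]
158 [93, 92, 93, 93, 91, 64, 94, 101, 101, 101, 100, 
[... 613 characters left out ...]
00, 100, 100, 100, 101, 100, 130, 226, 221, 214, 185, 184, 186, 130, 130, 130, 130, 130, 130]
188 [50, 72, 126, 127, 126, 129, 137, 100, 100, 101, 101, 100, 100, 101, 101, 100, 96, 105, 173, 223, 218, 211, 166, 191, 164, 130, 130, 130, 130, 130]
194 [52, 59, 97, 127, 127, 127, 127, 121, 100, 99, 100, 100, 100, 100, 100, 100, 101, 100, 125, 221, 221, 217, 213, 176, 190, 140, 130, 130, 131, 130]
200 [120, 122, 107, 85, 108, 192, 192, 187, 99, 100, 100, 100, 100, 101, 100, 100, 100, 100, 94, 132, 225, 219, 213, 184, 183, 184, 130, 130, 130, 130]
206 [193, 194, 195, 87, 95, 142, 191, 188, 159, 100, 99, 100, 100, 100, 100, 100, 100, 100, 101, 111, 173, 222, 217, 213, 181, 188, 162, 130, 130, 130]
```

```bash
python3 plan.py '[[510.5,-439.5,220,-176.8,4,9],[510.5,-439.5,200,-176.8,4,1]]'
```

```text
now [ 552.9 -258.   268.1] -91.05 rot [-8.910e+01 -4.000e-02 -9.105e+01] open 39.9 F [ 0.6 -0.2 -0.7] t 71.25
[[[2.03, 0.53, -0.43], [0, 9.5, 0], 4], [[2.07, 0.53, -0.09], [0, 9.5, 0], 4], [[2.06, 0.53, 0.25], [0, 9.5, 0], 4], [[1.99, 0.53, 0.59], [0, 9.5, 0], 4], [[1.86, 0.53, 0.91], [0, 9.5, 0], 4]]
[[[1.69, 0.53, 1.2], [0, 9.5, 0], 4], [[1.46, 0.53, 1.47], [0, 9.5, 0], 4], [[1.2, 0.53, 1.69], [0, 9.5, 0], 4], [[0.9, 0.53, 1.86], [0, 9.5, 0], 4], [[-0.0, 2.0, 0.0], [0, -0.0, 0], 4]]
```

{"api": "apply_moves", "payload": {"increments": [[[2.03, 0.53, -0.43], [0, 9.5, 0], 4], [[2.07, 0.53, -0.09], [0, 9.5, 0], 4], [[2.06, 0.53, 0.25], [0, 9.5, 0], 4], [[1.99, 0.53, 0.59], [0, 9.5, 0], 4], [[1.86, 0.53, 0.91], [0, 9.5, 0], 4]]}}

```text
t: 71.88
eef_pos: [529.1, -360.5, 241.2]
tcp_rot: [-1.559, 0.012, -2.441]
ft_force: [-0.5, -0.2, -0.6]
opening: 0.42
```

{"api": "apply_moves", "payload": {"increments": [[[1.69, 0.53, 1.2], [0, 9.5, 0], 4], [[1.46, 0.53, 1.47], [0, 9.5, 0], 4], [[1.2, 0.53, 1.6], [0, 9.5, 0], 4], [[0.8, 0.53, 1.4], [0, 9.2, 0], 4], [[0, 1, 0], [0, 0, 0], 4]]}}

```text
t: 72.5
eef_pos: [507.2, -438.8, 208.5]
tcp_rot: [-1.569, 0.017, -3.122]
ft_force: [-0.2, -0.1, -0.2]
opening: 0.424
```

```bash
python3 plan.py '[[510.5,-439.5,175,-176.8,4,3],[510.5,-439.5,165,-176.8,4,2]]'
```

```text
now [ 507.2 -438.8  208.5] -178.9 rot [ -89.88    0.97 -178.9 ] open 40.3 F [-0.2 -0.1 -0.2] t 72.5
[[[-0.11, 1.12, 0.03], [0, -0.7, 0], 4], [[-0.11, 1.12, 0.03], [0, -0.7, 0], 4], [[-0.11, 1.12, 0.03], [0, -0.7, 0], 4], [[-0.0, 0.5, 0.0], [0, -0.0, 0], 4], [[-0.0, 0.5, 0.0], [0, -0.0, 0], 4]]
```

{"api": "apply_moves", "payload": {"increments": [[[-0.11, 1.1, 0.03], [0, -0.7, -0.9], 4], [[-0.11, 1.1, 0.03], [0, -0.7, 0], 4], [[-0.11, 1.1, 0.03], [0, -0.7, 0], 4], [[0, 0.3, 0], [0, 0, 0], 4], [[0, 0, 0], [0, 0, 0], 4]]}}

```text
t: 73.12
eef_pos: [511.6, -437.3, 168.8]
tcp_rot: [-1.571, -0.001, -3.073]
ft_force: [0.4, -0.3, 0.3]
opening: 0.419
```

```bash
python3 plan.py '[[510.5,-439.5,137,-176.8,4,3],[510.5,-439.5,137,-176.8,0.5,2]]'
```

```text
now [ 511.6 -437.3  168.8] -176.07 rot [-8.9980e+01 -8.0000e-02 -1.7607e+02] open 39.8 F [ 0.4 -0.3  0.3] t 73.125
[[[0.04, 1.06, 0.07], [0, 0.2, 0], 4], [[0.04, 1.06, 0.07], [0, 0.2, 0], 4], [[0.04, 1.06, 0.07], [0, 0.2, 0], 4], [[-0.0, -0.0, 0.0], [0, -0.0, 0], 0.5], [[-0.0, -0.0, 0.0], [0, -0.0, 0], 0.5]]
```

{"api": "apply_moves", "payload": {"increments": [[[0.04, 1.06, 0.07], [0, 0.2, 0], 4], [[0.04, 1.06, 0.07], [0, 0.2, 0], 4], [[0.04, 1.0, 0.07], [0, 0.2, 0], 4], [[0, 0, 0], [0, 0, 0], 0.5], [[0, 0, 0], [0, 0, 0], 0.5]]}}

```text
t: 73.75
eef_pos: [510.4, -439.8, 135.7]
tcp_rot: [-1.57, -0.001, -3.084]
ft_force: [0.9, -0.5, -0.5]
opening: 0.261
```

{"api": "apply_moves", "payload": {"increments": [[[0, 0, 0], [0, 0, 0], 0.5], [[0, 0, 0], [0, 0, 0], 0.5], [[0, 0, 0], [0, 0, 0], 0.5], [[0, 0, 0], [0, 0, 0], 0.5], [[0, 0, 0], [0, 0, 0], 0.5]]}}

```text
t: 74.38
eef_pos: [510.5, -439.8, 136.1]
tcp_rot: [-1.57, -0.001, -3.084]
ft_force: [-0.5, -0.2, -1.0]
opening: 0.106
```

{"api": "apply_moves", "payload": {"increments": [[[0, -2, 0], [0, 0, 0], 0.5], [[0, -4, 0], [0, 0, 0], 0.5], [[0, -6, 0], [0, 0, 0], 0.5], [[0, -6, 0], [0, 0, 0], 0.5], [[0, -2, 0], [0, 0, 0], 0.5]]}}

```text
t: 75.0
eef_pos: [510.0, -439.0, 339.3]
tcp_rot: [-1.574, -0.005, -3.084]
ft_force: [0.0, -0.2, -2.9]
opening: 0.107
```

```bash
python3 - <<'E'
from strips import *
plan([[545,-150,345,-179,.5,6],[560,120,330,-182.2,.5,6],[560,177,290,-182.2,.5,3]])
p=read_camera("side"); marks(p,["board_mid","board_foot"])
E
```

```text
now [ 510.  -439.   339.3] -176.72 rot [ -90.21   -0.27 -176.72] open 10.2 F [ 0.  -0.2 -2.9] t 75.0
[[[-0.86, -0.1, -4.78], [0, 0.4, 0], 0.5], [[-0.83, -0.1, -4.78], [0, 0.4, 0], 0.5], [[-0.79, -0.1, -4.79], [0, 0.4, 0], 0.5], [[-0.76, -0.1, -4.79], [0, 0.4, 0], 0.5], [[-0.73, -0.1, -4.8], [0, 0.4, 0], 0.5]]
[[[-0.7, -0.1, -4.8], [0, 0.4, 0], 0.5], [[-0.33, 0.25, -4.49], [0, 0.5, 0], 0.5], [[-0.29, 0.25, -4.5], [0, 0.5, 0], 0.5], [[-0.24, 0.25, -4.5], [0, 0.5, 0], 0.5], [[-0.2, 0.25, -4.5], [0, 0.5, 0], 0.5]]
[[[-0.16, 0.25, -4.5], [0, 0.5, 0], 0.5], [[-0.12, 0.25, -4.51], [0, 0.5, 0], 0.5], [[0.07, 1.33, -1.9], [0, -0.0, 0], 0.5], [[0.07, 1.33, -1.9], [0, -0.0, 0], 0.5], [[0.07, 1.33, -1.9], [0, -0.0, 0], 0.5]]
board_mid 0.72 [ 759. -125.    2.] [329. 190.]
board_mid 0.69 [ 310. -453.   57.] [269. 328.]
board_mid 0.66 [ 507. -440.  288.] [350. 214.]
board_foot 0.61 [ 508. -438.  216.] [345. 237.]
board_foot 0.6 [605. 238. 122.] [224. 116.]
board_foot 0.57 [ 311. -456.   -3.] [269. 343.]
```

{"api": "apply_moves", "payload": {"increments": [[[-0.86, -0.1, -4.78], [0, 0.4, 0], 0.5], [[-0.83, -0.1, -4.78], [0, 0.4, 0], 0.5], [[-0.79, -0.1, -4.79], [0, 0.4, 0], 0.5], [[-0.76, -0.1, -4.79], [0, 0.4, 0], 0.5], [[-0.73, -0.1, -4.8], [0, 0.4, 0], 0.5]]}}

```text
t: 75.78
eef_pos: [537.1, -192.8, 330.4]
tcp_rot: [-1.587, -0.021, -3.126]
ft_force: [0.9, -0.1, -1.9]
opening: 0.103
```

{"api": "apply_moves", "payload": {"increments": [[[-0.7, -0.1, -4.8], [0, 0.4, 0], 0.5], [[-0.33, 0.25, -4.49], [0, 0.5, 0], 0.5], [[-0.29, 0.25, -4.5], [0, 0.5, 0], 0.5], [[-0.24, 0.25, -4.5], [0, 0.5, 0], 0.5], [[-0.1, 0.25, -3], [0, 0.5, 0], 0.5]]}}

```text
t: 76.4
eef_pos: [550.5, 29.0, 314.6]
tcp_rot: [-1.589, -0.036, 3.115]
ft_force: [0.4, -0.8, -2.4]
opening: 0.102
```

```bash
python3 plan.py '[[560,165,280,-182.2,.5,5]]'; python3 -c "
from h import *
print(readout.state()['joints'])"
```

```text
[-0.07533672  0.31128441  1.57648026  0.01717774  1.29106567  1.51717039]Traceback (most recent call last):
  File "plan.py", line 17, in <module>
    if __name__=="__main__": plan(json.loads(sys.argv[1]))
                                  ~~~~~~~~~~^^^^^^^^^^^^^
    return _default_decoder.decode(s)
           ~~~~~~~~~~~~~~~~~~~~~~~^^^
    obj, end = self.raw_decode(s, idx=_w(s, 0).end())
               ~~~~~~~~~~~~~~~^^^^^^^^^^^^^^^^^^^^^^^
    raise JSONDecodeError("Expecting value", s, err.value) from None
json.decoder.JSONDecodeError: Expecting value: line 1 column 22 (char 21)
```

```bash
cat > plan6.py <<'E'
from strips import *
def plan6(wps,s=None):
    """wps: (xyz, yaw_deg, tilt_deg about tool x, opening, nrows)"""
    s=s or readout.state(); p=np.array(s["eef_pos"]); Q=R.from_euler('xyz',s["tcp_rot"])
    print("now",p.round(1),np.degrees(s["tcp_rot"]).round(2),"open",round(s["opening"]*95.1,1),"F",s["ft_force"].round(1),"t",round(s["t"],2),"j",s["joints"].round(2)); rows=[]
    for q,yw,tilt,o,n in wps:
        T=R.from_euler('xyz',[-90,0,yw],degrees=True)*R.from_rotvec([np.radians(tilt),0,0]); q=np.array(q,float)
        for k in range(n):
            d=(Q.inv()*T).as_rotvec()/(n-k); dp=(q-p)/(n-k)
            rows.append([(Q.inv().apply(dp)/10).round(2).tolist(),np.degrees(d).round(1).tolist(),o]); p=p+dp; Q=Q*R.from_rotvec(d)
    for i in range(0,len(rows),5): print(json.dumps(rows[i:i+5]))
E
python3 -c "
from plan6 import *
plan6([((559,160,270),177.8,14,.5,5)])"
```

```text
now [550.5  29.  314.6] [-91.05  -2.08 178.49] open 9.7 F [ 0.4 -0.8 -2.4] t 76.4 j [-0.08  0.31  1.58  0.02  1.29  1.52]
[[[-0.13, 0.94, -2.61], [3.0, 0.2, 0.4], 0.5], [[-0.12, 0.8, -2.65], [3.0, 0.2, 0.4], 0.5], [[-0.11, 0.66, -2.69], [3.0, 0.2, 0.4], 0.5], [[-0.09, 0.52, -2.72], [3.0, 0.2, 0.4], 0.5], [[-0.08, 0.37, -2.75], [3.0, 0.2, 0.4], 0.5]]
```

{"api": "apply_moves", "payload": {"increments": [[[-0.13, 0.94, -2.61], [3.0, 0.2, 0.4], 0.5], [[-0.12, 0.8, -2.65], [3.0, 0.2, 0.4], 0.5], [[-0.11, 0.66, -2.69], [3.0, 0.2, 0.4], 0.5], [[-0.09, 0.52, -2.5], [3.0, 0.2, 0.4], 0.5], [[-0.08, 0.37, -1.8], [3.0, 0.2, 0.4], 0.5]]}}

```text
t: 77.03
eef_pos: [555.1, 152.7, 260.8]
tcp_rot: [-1.317, -0.012, 3.103]
ft_force: [-0.6, 0.1, -2.2]
opening: 0.108
```

```bash
python3 -c "
from plan6 import *
plan6([((560,175.5,235),177.8,16.5,.5,5)])
p=read_camera('side'); marks(p,['board_mid','board_foot','lip_face','plate_top'])"
```

```text
now [555.1 152.7 260.8] [-75.49  -0.67 177.77] open 10.3 F [-0.6  0.1 -2.2] t 77.03 j [ 0.27  0.42  1.57 -0.25  1.25  1.97]
[[[-0.09, 0.38, -0.57], [0.4, 0.0, 0.1], 0.5], [[-0.09, 0.38, -0.58], [0.4, 0.0, 0.1], 0.5], [[-0.08, 0.38, -0.58], [0.4, 0.0, 0.1], 0.5], [[-0.08, 0.37, -0.58], [0.4, 0.0, 0.1], 0.5], [[-0.08, 0.37, -0.58], [0.4, 0.0, 0.1], 0.5]]
board_mid 0.96 [554. 142. 212.] [225. 110.]
board_mid 0.87 [ 307. -452.   53.] [268. 329.]
board_foot 0.96 [551. 121. 141.] [228. 133.]
board_foot 0.89 [ 309. -457.   -4.] [268. 344.]
lip_face 0.95 [557. 128.  76.] [229. 149.]
```

{"api": "apply_moves", "payload": {"increments": [[[-0.09, 0.38, -0.57], [0.4, 0.0, 0.1], 0.5], [[-0.09, 0.38, -0.58], [0.4, 0.0, 0.1], 0.5], [[-0.08, 0.38, -0.58], [0.4, 0.0, 0.1], 0.5], [[-0.08, 0.37, -0.4], [0.4, 0.0, 0.1], 0.5], [[0, 0, 0], [0, 0.0, 0], 0.5]]}}

```text
t: 77.9
eef_pos: [560.0, 167.0, 240.9]
tcp_rot: [-1.291, -0.003, 3.101]
ft_force: [0.0, 1.0, -2.1]
opening: 0.107
```

```bash
python3 -c "
from plan6 import *
plan6([((560,175,212),177.8,16.5,.5,5),((560,175,194),177.8,16.5,.5,5)])
p=read_camera('side'); marks(p,['board_mid','board_foot','lip_face','plate_top'])"
```

```text
now [560.  167.  240.9] [-73.99  -0.18 177.68] open 10.2 F [ 0.   1.  -2.1] t 77.9 j [ 0.3   0.46  1.57 -0.28  1.22  2.02]
[[[0.0, 0.51, -0.31], [0.1, -0.0, 0.0], 0.5], [[0.0, 0.51, -0.31], [0.1, -0.0, 0.0], 0.5], [[0.0, 0.51, -0.31], [0.1, -0.0, 0.0], 0.5], [[0.01, 0.51, -0.32], [0.1, -0.0, 0.0], 0.5], [[0.01, 0.51, -0.32], [0.1, -0.0, 0.0], 0.5]]
[[[0.0, 0.35, -0.1], [0.0, 0.0, -0.0], 0.5], [[0.0, 0.35, -0.1], [0.0, 0.0, -0.0], 0.5], [[0.0, 0.35, -0.1], [0.0, 0.0, -0.0], 0.5], [[0.0, 0.35, -0.1], [0.0, 0.0, -0.0], 0.5], [[0.0, 0.35, -0.1], [0.0, 0.0, 0.0], 0.5]]
board_mid 0.76 [ 309. -452.   54.] [268. 328.]
board_mid 0.66 [556. 155. 194.] [224. 113.]
board_foot 0.84 [555. 134. 120.] [227. 137.]
board_foot 0.84 [ 311. -457.   -2.] [269. 343.]
board_foot 0.28 [639. 306. 152.] [222.  95.]
lip_face 0.61 [556. 128.  74.] [229. 150.]
plate_top 0.65 [541. 336. 135.] [192. 104.]
```

{"api": "apply_moves", "payload": {"increments": [[[0, 0.55, -0.25], [0, 0, 0], 0.5], [[0, 0.55, -0.25], [0, 0, 0], 0.5], [[0, 0.5, -0.25], [0, 0, 0], 0.5], [[0, 0.5, -0.25], [0, 0, 0], 0.5], [[0, 0.4, -0.2], [0, 0, 0], 0.5]]}}

```text
t: 78.78
eef_pos: [560.3, 171.4, 212.6]
tcp_rot: [-1.292, -0.002, 3.1]
ft_force: [0.0, -0.5, -2.0]
opening: 0.104
```

```bash
python3 -c "
from plan6 import *
plan6([((560,173.3,194),177.8,16.5,.5,5)])
p=read_camera('side'); marks(p,['board_mid','board_foot','lip_face'])
p=read_camera('top'); marks(p,['board_mid','board_foot','lip_face'])"
```

```text
now [560.3 171.4 212.6] [-7.4030e+01 -1.1000e-01  1.7763e+02] open 9.9 F [ 0.  -0.5 -2. ] t 78.78 j [ 0.3   0.49  1.6  -0.28  1.17  2.04]
[[[0.01, 0.35, -0.14], [0.1, -0.0, 0.0], 0.5], [[0.01, 0.35, -0.14], [0.1, -0.0, 0.0], 0.5], [[0.01, 0.35, -0.14], [0.1, -0.0, 0.0], 0.5], [[0.01, 0.35, -0.14], [0.1, -0.0, 0.0], 0.5], [[0.01, 0.35, -0.14], [0.1, -0.0, 0.0], 0.5]]
board_mid 0.71 [ 308. -453.   53.] [268. 329.]
board_mid 0.66 [559. 160. 162.] [224. 121.]
board_mid 0.31 [540. 244. 134.] [205. 117.]
board_foot 0.98 [ 307. -455.   -3.] [267. 344.]
board_foot 0.64 [556. 136.  92.] [227. 144.]
lip_face 0.65 [558. 129.  73.] [229. 150.]
lip_face 0.56 [540. 287. 133.] [199. 112.]
board_mid 0.74 [ 742. -229.    0.] [310. 100.]
board_mid 0.68 [563. 158. 163.] [160. 161.]
board_mid 0.58 [ 311. -450.   52.] [400. 255.]
board_foot 0.91 [ 309. -453.   -4.] [396. 254.]
board_foot 0.6 [562. 137.  93.] [174. 164.]
board_foot 0.29 [ 743. -226.   -0.] [309. 100.]
board_foot 0.23 [543. 245. 140.] [128. 171.]
lip_face 0.55 [561. 135.  75.] [176. 165.]
lip_face 0.31 [561. 180. 176.] [150. 162.]
```

{"api": "apply_moves", "payload": {"increments": [[[0, 0.3, -0.2], [0, 0, 0], 0.5], [[0, 0.35, -0.2], [0, 0, 0], 0.5], [[0, 0.35, -0.15], [0, 0, 0], 0.5], [[0, 0.35, -0.12], [0, 0, 0], 0.5], [[0, 0.35, -0.12], [0, 0, 0], 0.5]]}}

```text
t: 79.8
eef_pos: [560.5, 174.5, 193.7]
tcp_rot: [-1.292, -0.001, 3.1]
ft_force: [0.1, 0.1, -1.8]
opening: 0.102
```

```bash
python3 -c "
from plan6 import *
plan6([((560,174,193),177.8,16.5,.5,2)])
p=read_camera('side'); marks(p,['board_mid','board_foot','lip_face'])
p=read_camera('top'); marks(p,['board_mid','board_foot','lip_face'])"
```

```text
now [560.5 174.5 193.7] [-7.4050e+01 -5.0000e-02  1.7763e+02] open 9.7 F [ 0.1  0.1 -1.8] t 79.8 j [ 0.31  0.51  1.62 -0.29  1.13  2.06]
[[[0.03, 0.04, 0.02], [0.3, -0.1, 0.0], 0.5], [[0.03, 0.04, 0.02], [0.3, -0.1, 0.0], 0.5]]
board_mid 0.55 [556. 162. 144.] [223. 126.]
board_mid 0.55 [ 310. -454.   51.] [269. 329.]
board_mid 0.48 [556. 175. 174.] [220. 115.]
board_foot 0.65 [558. 141.  74.] [227. 147.]
board_foot 0.62 [ 312. -456.   -6.] [269. 344.]
board_foot 0.25 [ 729. -338.    1.] [370. 238.]
lip_face 0.92 [558. 129.  75.] [229. 149.]
board_mid 0.78 [558. 160. 145.] [161. 164.]
board_mid 0.76 [ 312. -454.   51.] [401. 254.]
board_foot 0.71 [ 310. -452.   -3.] [395. 254.]
lip_face 0.77 [562. 134.  76.] [177. 165.]
lip_face 0.21 [610. 240. 126.] [131. 145.]
```

{"api": "apply_moves", "payload": {"increments": [[[0, 0.12, 0], [0, 0, 0], 0.5], [[0, 0.12, 0], [0, 0, 0], 0.5], [[0, 0.1, 0], [0, 0, 0], 0.5], [[0, 0, 0], [0, 0, 0], 0.5], [[0, 0, 0], [0, 0, 0], 0.5]]}}

```text
t: 80.82
eef_pos: [560.7, 174.3, 193.8]
tcp_rot: [-1.294, 0.003, 3.1]
ft_force: [-0.2, 1.3, -1.8]
opening: 0.102
```

{"api": "apply_moves", "payload": {"increments": [[[0, 0, 0], [0, 0, 0], 0.5], [[0, 0, 0], [0, 0, 0], 0.5], [[0, 0, 0], [0, 0, 0], 0.5], [[0, 0.15, 0], [0, 0, 0], 0.5], [[0, 0.15, 0], [0, 0, 0], 0.5]]}}

```text
t: 81.45
eef_pos: [561.2, 174.3, 193.6]
tcp_rot: [-1.295, 0.005, 3.1]
ft_force: [-4.9, 3.7, 14.8]
opening: 0.107
```

The foot is on the deck. Release and retreat along the board.

{"api": "apply_moves", "payload": {"increments": [[[0, 0, 0], [0, 0, 0], 0.5], [[0, 0, 0], [0, 0, 0], 2], [[0, 0, 0], [0, 0, 0], 3], [[0, 0, 0], [0, 0, 0], 3], [[0, -1, 0], [0, 0, 0], 3]]}}

```text
t: 82.08
eef_pos: [561.1, 176.7, 203.1]
tcp_rot: [-1.295, 0.004, 3.1]
ft_force: [0.3, -0.0, 0.5]
opening: 0.315
```

{"api": "apply_moves", "payload": {"increments": [[[0, -3, 0], [0, 0, 0], 3], [[0, -5, 0], [0, 0, 0], 3], [[0, -3, 0], [-3, 0, 0], 3], [[3, 0, 0], [-5, 0, 0], 3], [[5, 0, 0], [-5, 0, 0], 3]]}}

```text
t: 82.7
eef_pos: [482.4, 212.8, 314.2]
tcp_rot: [-1.529, 0.007, 3.101]
ft_force: [0.0, 0.6, 0.3]
opening: 0.32
```

```bash
python3 -c "
from plan6 import *
plan6([((420,-60,330),-182,0,3,5)])
p=read_camera('side'); marks(p,['board_mid','board_foot','lip_face','rail_bar'])
save(p,'e1s',(190,80,290,180),4)
p=read_camera('top'); marks(p,['board_mid','board_foot','lip_face','rail_bar'])"
```

```text
now [482.4 212.8 314.2] [-87.58   0.38 177.67] open 30.5 F [0.  0.6 0.3] t 82.7 j [ 0.31  0.26  1.65 -0.04  1.24  1.94]
[[[1.02, -0.09, 5.51], [-0.5, -0.1, -0.1], 3], [[1.03, -0.13, 5.51], [-0.5, -0.1, -0.1], 3], [[1.04, -0.18, 5.51], [-0.5, -0.1, -0.1], 3], [[1.04, -0.22, 5.5], [-0.5, -0.1, -0.1], 3], [[1.05, -0.27, 5.5], [-0.5, -0.1, -0.1], 3]]
board_mid 0.64 [561. 162. 145.] [224. 125.]
board_mid 0.63 [ 306. -453.   49.] [267. 330.]
board_mid 0.23 [ 743. -228.   -1.] [347. 213.]
board_foot 0.96 [ 309. -457.   -4.] [268. 344.]
board_foot 0.8 [559. 142.  74.] [227. 147.]
lip_face 0.73 [560. 141.  77.] [228. 147.]
lip_face 0.67 [559. 131.  76.] [229. 149.]
rail_bar 0.67 [528. 314. 156.] [191. 103.]
board_mid 0.79 [ 309. -452.   50.] [401. 255.]
board_mid 0.68 [562. 166. 144.] [159. 162.]
board_foot 0.95 [ 308. -456.   -1.] [397. 254.]
board_foot 0.74 [564. 140.  73.] [175. 164.]
lip_face 0.55 [562. 135.  76.] [176. 165.]
rail_bar 0.49 [ 742. -226.    2.] [309. 100.]
```

{"api": "apply_moves", "payload": {"increments": [[[1, -1, 4.5], [-0.5, 0, 0], 3], [[1, 0, 5.5], [0, 0, 0], 3], [[1, 0, 5.5], [0, 0, 0], 3], [[1, 0, 5.5], [0, 0, 0], 3], [[1, 0, 5.5], [0, 0, 0], 3]]}}

```text
t: 83.82
eef_pos: [423.6, -54.1, 332.2]
tcp_rot: [-1.532, 0.002, 3.108]
ft_force: [1.0, 0.9, -0.5]
opening: 0.319
```

```bash
python3 - <<'E'
from plan6 import *
from collections import defaultdict
acc=defaultdict(list)
for i in range(6):
  for c in ("side","top"):
    p=read_camera(c)
    if i==0: save(p,"z_"+c,(60,80,260,240) if c=="top" else (160,60,310,180),4 if c=="top" else 5.3)
    for n in ("rail_bar","plate_top","lip_face","board_mid","board_foot"):
        for d in nets.mark_of(p,n):
            w=toW(p,d["point"])
            if d["confidence"]>.3 and w[1]>100: acc[n,c].append(w)
for k,v in sorted(acc.items()):
    print(k,len(v),np.median(v,0).round(1))
a=cv2.imread("pics/z_top.png");b=cv2.imread("pics/z_side.png"); 
a=cv2.resize(a,(400,320));b=cv2.resize(b,(400,320)); 
cv2.imwrite("pics/zc.png",cv2.resize(np.vstack([cv2.imread("pics/z_top.png")[120:500,200:800],cv2.resize(cv2.imread("pics/z_side.png")[150:520,:600],(600,370))]),None,fx=.8,fy=.8))
E
```

```text
('board_foot', 'side') 7 [555.8 140.5  74.8]
('board_foot', 'top') 7 [563.7 139.4  72.7]
('board_mid', 'side') 8 [558.  162.6 144.1]
('board_mid', 'top') 7 [561.3 162.9 145.2]
('lip_face', 'side') 7 [555.8 129.2  77. ]
('lip_face', 'top') 9 [561.8 137.1  76.5]
('plate_top', 'side') 2 [536.4 327.5 146.8]
('plate_top', 'top') 9 [562.3 177.4 175.2]
('rail_bar', 'side') 8 [531.  313.6 156.4]
('rail_bar', 'top') 6 [526.2 312.5 155.1]
```

View pics/zc.png

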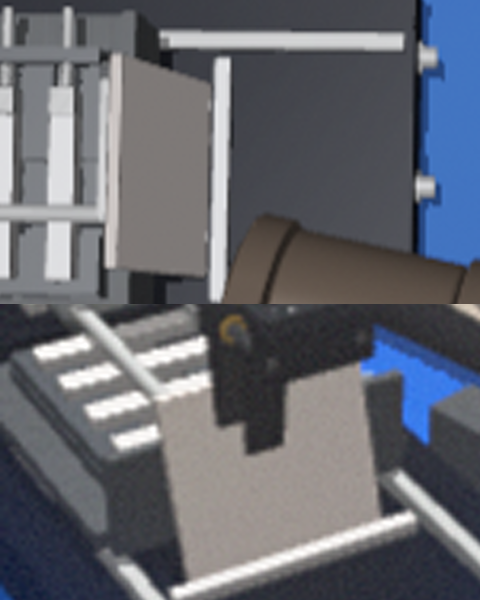

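```bash
python3 - <<'E'
from plan6 import *
p=read_camera("top")
# sub-pixel edges read off the rows printed after the bed was run in
for r,pl,lp in ((150,150.5+(80-41)/79,176.5-(121-70)/160),(165,150.74,175.7),(180,149.5+(99-40)/80,176.5-(207-76)/155-(108-76)/155)):
    a=ray(p,(pl,r),175); b=ray(p,(lp,r),87); print(r,"plate",a.round(1),"lip",b.round(1),"gap",round((a[1]-b[1]+.0385*(a[0]-b[0]))*np.cos(.0385),1))
# channel 0 strip: before (v1.png) / after (b1.png)
def edges(f,o,s,row):
    im=cv2.imread("pics/"+f).mean(2); y=int((row-o[1]+.5)*s); L=im[y]; g=np.diff(cv2.GaussianBlur(L[None].astype(np.float32),(0,0),s*.3)[0]); return [round(o[0]+(i+1)/s-.5,2) for i in range(5,len(g)-5) if abs(g[i])==abs(g[i-5:i+6]).max() and abs(g[i])>4]
for row in (190,193):
    e1=edges("v1.png",(130,110),5,row); e2=edges("b1.png",(60,100),4,row); print(e1,e2)
    e0=ray(p,(e1[-2],row),143)
s=read_camera("side"); print(readout.state()["t"])
E
```

```text
150 plate [589.6 177.1 175. ] lip [600.4 132.1  87. ] gap 44.6
165 plate [552.6 178.2 175. ] lip [560.8 133.9  87. ] gap 43.9
180 plate [515.8 179.9 175. ] lip [521.3 135.2  87. ] gap 44.4
[136.5, 144.5, 146.5, 155.5, 163.3, 165.5, 174.5, 182.5, 184.5, 193.5, 201.5, 203.3] [67.5, 74.5, 77.5, 86.0, 93.5, 96.5, 104.5, 112.5, 115.5, 124.0, 131.5, 134.5, 140.5, 143.25, 150.0, 162.5, 175.25, 180.25, 238.25, 240.25, 242.5]
[136.5, 144.5, 146.5, 155.5, 163.1, 165.5, 174.5, 182.3, 184.5, 193.5, 201.5] [67.25, 74.5, 77.5, 85.5, 93.5, 96.5, 104.5, 112.5, 115.5, 123.5, 131.5, 140.5, 143.25, 150.0, 162.5, 175.25, 180.25, 238.0, 240.25, 242.5]
87.525
```

```bash
python3 -c "
from cell import env
print(env.job_done())"
```

```text
the job is handed in; nothing more can be done
None
```

The job is handed in at about 87 s of the 210 s allowed; the hand-in reports no verdict.

**What was done**
- I swung the rail up and seated all four aluminium strips, one per channel. Each was pushed back against its spring follower, lowered onto the channel floor and released against the front stop.
- I swung the rail shut and pressed it down, pushed the bed in until it hit its stop, and leaned the larger chip board from the rack against the end plate. The orange strip, the small board and the bystanders were not handled.

**Last checks**
- **Strips:** the top and side views showed all four alike, with front ends level and followers pushed back equally. I did not measure them again after the bed run; the last picture shows those in view still in place.
- **Rail:** touching the bar with the fingers put its centre at 151.9 mm, which is the shut height. The camera networks read it 3–5 mm higher, and I trusted the contact.
- **Bed:** it stalled at its stop with 32–54 N on the tool. The gap from lip to end plate measures about 44.3 mm against the nominal 45 mm. The travel seen was only about 174 mm, so the bed probably started a few millimetres in.
- **Board:** it leans on the plate at about 0.32 rad, within about 5 mm of the lip's middle and looking parallel to it, with its foot on the deck. The foot is 2–6 mm inside the lip by the top camera and about 11 mm by the side camera. They disagree, but both are inside the 16 mm allowed.

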